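Issue copper-wire bobbins from the latched store cupboard

TASK

Move every copper-wire bobbin from the small double-door cupboard to the red picking bin and stand it upright on the bin's floor; the dark steel-wire bobbin stays on its post. To get at them lift the red-topped bolt, open the leaf it locks, then the leaf whose edge it overlaps, and draw the tray right out so that the bobbins can be lifted off their posts. Then push the tray fully home, shut both leaves, drop the bolt fully home again, and leave the other things on the bench where they are.

Things in the scene. Friction and masses are not known exactly. Their poses are not given: they have to be found in the camera images.
- cupboard: grey steel bench cupboard with two white leaves, fixed, 324 mm wide (y), 200 deep, 150 high. Origin: middle of the front opening (the plane of the hinges), on the table; x points into the cupboard (away from the robot), y to the robot's left, z up. Its 12 mm top plate starts 45 mm behind the opening, so the tray's tab can be reached from above through the gap
- leaf_a (a joint): left leaf (hinge at +y), 146 x 133 x 12 mm, 12 to 145 mm high; carries the bolt and a steel strip that overlaps the right leaf's edge by 18 mm in front. rad, 0 shut, grows as its free edge swings towards the robot, at most 1.95; stays where left (friction 0.1 N m). Locked while the bolt is down (play about 0.03 rad)
- leaf_b (a joint): right leaf (hinge at -y), same size, with a black pull bar. rad, 0 shut, grows as it swings towards the robot, at most 1.95; stays where left. Cannot open until the left leaf is open, and must be shut before it
- bolt (a joint): upright bolt on the left leaf: steel rod with a red sleeve on top. m, 0 fully home (down, locked), grows as it is lifted, at most 0.032; stays where left (friction 2.5 N); moves with the leaf. Its foot clears the dark keeper bar (18 mm high, on the table in front of the leaf) from 0.016
- tray (a joint): sliding tray inside the cupboard. m, 0 fully home, grows as it is drawn out towards the robot, at most 0.16; friction 1.5 N. It comes out only while both leaves stand open to 1.57 rad or more, and the leaves shut only while it is home
- hinge_a (a point): on the left leaf's vertical hinge axis, at table height (cupboard frame 0, +150, 0 mm)
- hinge_b (a point): on the right leaf's vertical hinge axis, at table height (cupboard frame 0, -150, 0 mm)
- bolt_grip (a point): grip point on the bolt's red sleeve (18 mm diameter, upright, from 24 mm below this point to 16 mm above); 176 mm above the table with the bolt down, 115 mm along the leaf from the hinge, 24 mm in front of the hinge plane. Serves to swing the left leaf too
- pull_b (a point): grip point on the right leaf's black pull bar (14 mm diameter, upright, from 60 to 165 mm above the table); 147 mm above the table, 95 mm along the leaf from the hinge, 40 mm in front of the hinge plane. The bar's upper stand-off is at 104 mm
- tray_tab (a point): grip point on the black upright tab (24 mm wide in y, 12 thick in x, top 14 mm above this point) in the middle of the tray's front; 114 mm above the table. Axes as the cupboard's. Four steel posts (18 mm diameter, top 116 mm above the table) stand 61 mm behind it, at y -102, -34, 34, 102 mm; tray floor 45 mm, tray front wall 73 mm above the table
- copper1_mid (a point): copper-wire bobbin (copper-coloured winding on a white core tube), 56 mm diameter, 60 mm high, bore 26 mm, about 150 g; this point is its centre, its z axis the bore. Stands on the tray over one of the posts; may be absent
- copper2_mid (a point): copper-wire bobbin (copper-coloured winding on a white core tube), 56 mm diameter, 60 mm high, bore 26 mm, about 150 g; this point is its centre, its z axis the bore. Stands on the tray over one of the posts; may be absent
- copper3_mid (a point): copper-wire bobbin (copper-coloured winding on a white core tube), 56 mm diameter, 60 mm high, bore 26 mm, about 150 g; this point is its centre, its z axis the bore. Stands on the tray over one of the posts; may be absent
- steelwire_mid (a point): the bobbin to leave alone: dark grey winding on a blue core tube, same size (56 x 60 mm); this point is its centre. On one of the posts
- bin: red open picking bin, loose, 230 mm (its x) by 150 mm (its y), walls 4 mm thick and 55 mm high (the -x one 40 mm), floor 4 mm thick; room for three bobbins in a row along x. Origin: under the middle of its floor, z up
- green_box_mid (a point): green carton, 100 x 75 x 50 mm, bystander; centre
- wrench_mid (a point): wrench lying on the bench, 160 mm long, bystander; its middle
- jar_mid (a point): jar with a yellow cap, 64 mm diameter, 85 mm high, bystander; centre

How it is judged:
By the outcome, as a careful person would: the job done as asked, in the order asked, and still so for the second after the job is handed in, with the robot touching nothing.
Of copper1, copper2, copper3 only 2 to 3 are there at a start; the rules pass over those that are not, and their reading is None.
At some moment in a run one of bin may be knocked a few centimetres aside while the robot is not near it.
It also fails if it takes over 210 s, if anything falls off the work surface, if the arm or the gripper's body presses on something with over 40 N, if the wrist force passes 120 N, or if a joint passes its speed limit or range.

ROBOT

A 6-joint arm with a two-finger parallel gripper is mounted at the origin on the work surface. World frame = base frame: x ahead of the robot, y to its left, z up, the work surface at z = 0. Lengths are in m, angles in degrees, forces in N, time in s.
With the tool pointing down it reaches from about 0.4 to 0.825 m from the base axis. Payload 7 kg.
Tool frame: the origin (TCP) lies at the very end of the fingers, on their centre line; the grasp point (between the pads) lies 19 mm behind it; x points along the fingers, z is the direction in which the jaws open and shut, and the axes are right-handed (so a half turn about x gives the same grasp; the last joint's range is limited). The gripper opens to 88 mm and grips with 3 to 60 N. Pads are 19 mm wide; open, the fingers measure 130 mm over their backs; the gripper's body (78 mm by 193 mm) begins 47 mm behind the grasp point.
Start: joints at [89.903, 20.546, 0.682, 0, -70.136, -16.507], TCP at [0.193, 0.647, 0.227] pointing down, gripper open.
Joint ranges: [-176.03, 176.03], [-82.01, 121.73], [-58.28, 71.71], [-173.87, 95.51], [-174.79, -0.11], [-173.66, 173.66]. Speed limits (degrees/s): [136.94, 136.94, 172.46, 180, 180, 180].

INTERFACE

Orientations are given as [roll, pitch, yaw] about the fixed x, y, z axes, in that order (R = Rz(yaw) Ry(pitch) Rx(roll)).
In Python, from plant import sensors, cams, workorder gives the robot as it stands. The module is installed in compiled form; this text tells all that it offers.
- The arm moves only by the shell command python3 -m handwheel 'ROWS' [OPENING] [FORCE]. ROWS is JSON, one flat list of numbers, 4 for each row, row after row: the shift along the tool's x, y, z in cm, then the turn about the tool's x in degrees. A call has exactly 10 rows; each row is the pose to reach, as a shift and turn from the pose commanded when the call began, along the tool's axes at that moment; what a row does not reach only later rows make up. A row lasts 1/8 s, in which the tool goes at most 62.5 mm and 10.7 degrees, less where a joint would pass 70% of its speed; a pose out of reach is approached as far as the arm can. A call with a gripper value outside its range is refused whole. OPENING is the finger opening in cm, from 0 to 8.76, set as the call begins (- or left out, the last holds). The fingers move at their own pace and stop on an object; FORCE is the grip in N (left out, the last holds). Time passes only in rows, so rows that repeat a pose let the fingers close, or fill a call up. It gives the time, the measured TCP pose, the force and the opening at its end, in the units of the state.
- sensors.get_state(): the state, without advancing time (a new reading comes with each control period).
- cams.capture(name): name is "scene" or "top"; returns a dict with "image" (420x560x3 uint8, red, green, blue), "fov_y" (degrees; the focal length in pixels is half the picture's height over the tangent of half this angle, whatever the lens; pixels are square), "cx", "cy" (the principal point, pixels), "D" ([k1, k2, p1, p2, k3] as OpenCV has them; the pictures are not rectified), "xyz" and "rotation" of the camera in the world. Camera axes: x right, y down, z forward; pixel columns grow to the right and rows downward; lengths in m; the calibration is good to about 2 mm. A picture is of the moment at which its call begins. There is no depth.
- workorder.close_job(): hands the job in, once; it reports no verdict.
The state is a dict: "time_s": time; "joints": joint angles; "qd": joint speeds; "joint_torque": joint torques, N m; "tcp_pos": TCP position; "eef_rot": TCP orientation; "contact_force": force on the tool from outside, world axes, zero at the start; "moment": the same for the moment, N m; "gripper_width": finger opening in m.
Only numpy, scipy, OpenCV 4.12 (cv2) and the standard library are available. Lean on these libraries where they do the work, as an engineer would, in place of code of your own. Each camera call takes 0.05 s, during which the arm holds its last target.

## Working session

There is one attempt and no reset: what is moved stays moved. The work goes in short steps, Python scripts to look and compute and a shell command to move; the robot and the scene stay as the last step left them, time stands still between calls to the robot, and variables do not carry over. Pictures are saved under pics/ and viewed, and the job is handed in when it is done.

```bash
ls; mkdir -p pics; python3 - <<'E'
from plant import sensors, cams
import cv2
s=sensors.get_state(); print(s)
for n in ("scene","top"):
    c=cams.capture(n); im=c.pop("image"); print(n,c); cv2.imwrite(f"pics/{n}0.png",cv2.cvtColor(im,cv2.COLOR_RGB2BGR))
E
```

```text
pics
{'time_s': 0.0, 'joints': array([ 8.99014769e+01,  2.05924928e+01,  6.34941064e-01, -2.09396555e-02,
       -7.01323809e+01, -1.65068833e+01]), 'qd': array([ 0.00852994, -0.02372225,  0.03243758, -0.05650781, -0.08666539,
        0.06892111]), 'joint_torque': array([ 1.72301275e-04, -5.82718384e+01,  2.93053293e+01,  6.99734464e+00,
        6.72531605e-03, -1.66050236e-04]), 'tcp_pos': array([0.19278186, 0.64640516, 0.225617  ]), 'eef_rot': array([   4.16224643,   89.90793765, -102.45029168]), 'contact_force': array([ 0.38265626,  0.07506606, -0.48741965]), 'moment': array([ 0.0739791 , -0.0018349 ,  0.00863854]), 'gripper_width': 0.08749312133235967}
scene {'fov_y': 49.89977891101601, 'cx': 281.3953203840708, 'cy': 208.1493736087482, 'D': array([-0.02850346,  0.        ,  0.        ,  0.        ,  0.        ]), 'xyz': array([1.11379165, 0.62698422, 1.10701599]), 'rotation': array([-1.38618331e+02, -5.73415936e-02,  1.36722407e+02])}
top {'fov_y': 49.51463586508892, 'cx': 280.2043585426018, 'cy': 206.32514197275825, 'D': array([-0.01061793,  0.        ,  0.        ,  0.        ,  0.        ]), 'xyz': array([0.32982921, 0.01643601, 1.34017196]), 'rotation': array([-171.56480391,   -1.12062277,  -90.48350605])}
```

View pics/scene0.png

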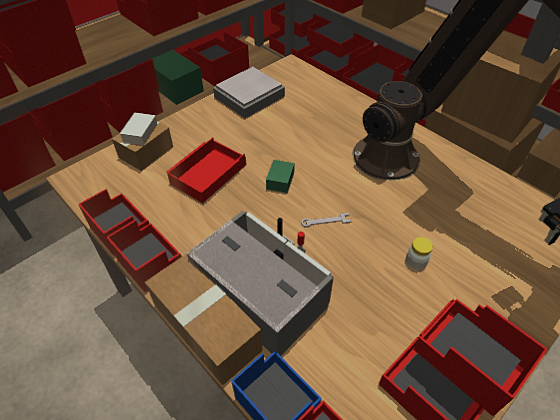

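View pics/top0.png

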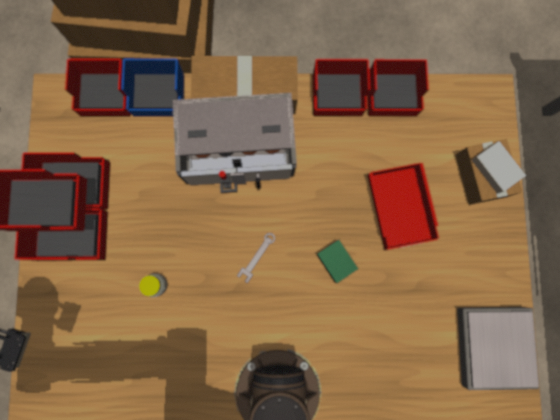

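The scene view looks over the cupboard's back, with the red bolt sleeve at (301,238) and the pull bar at (280,226). The top view shows the cupboard at (237,140), the bolt at (223,175), the pull bar at (258,183), the bin at (402,206), and the jar, wrench and green carton. Next I'll write helpers and enlarge the crops.

```bash
cat > h.py <<'E'
from plant import sensors, cams
import cv2, numpy as np, sys
from scipy.spatial.transform import Rotation as R
from scipy.optimize import least_squares
def cam(c):
    f=210/np.tan(np.radians(c["fov_y"])/2)
    K=np.array([[f,0,c["cx"]],[0,f,c["cy"]],[0,0,1]])
    Rm=R.from_euler("xyz",c["rotation"],degrees=True).as_matrix()
    return K,np.array(c["D"]),Rm,np.array(c["xyz"])
def ray(c,uv):
    K,D,Rm,t=cam(c)
    p=cv2.undistortPoints(np.array([[uv]],float),K,D)[0,0]
    return t,Rm@np.array([p[0],p[1],1.])
def onz(c,uv,z):
    t,d=ray(c,uv); return t+d*(z-t[2])/d[2]
def proj(c,P):
    K,D,Rm,t=cam(c)
    return cv2.projectPoints(np.atleast_2d(np.array(P,float)),cv2.Rodrigues(Rm.T)[0],-Rm.T@t,K,D)[0][:,0]
def tri(ca,ua,cb,ub):
    A=[];b=[]
    for c,u in((ca,ua),(cb,ub)):
        t,d=ray(c,u); d/=np.linalg.norm(d); M=np.eye(3)-np.outer(d,d); A.append(M); b.append(M@t)
    x=np.linalg.lstsq(np.vstack(A),np.hstack(b),rcond=None)[0]
    return x
def cal(n):
    return CAL[n]
import pickle,os
def cap(n,tag=None):
    c=cams.capture(n)
    if tag: cv2.imwrite(f"pics/{tag}.png",cv2.cvtColor(c["image"],cv2.COLOR_RGB2BGR)); pickle.dump(c,open(f"pics/{tag}.pkl","wb"))
    return c
def ld(tag): return pickle.load(open(f"pics/{tag}.pkl","rb"))
def crop(c,x0,y0,w,h,s,tag):
    im=c["image"][y0:y0+h,x0:x0+w]
    im=cv2.resize(im,None,fx=s,fy=s,interpolation=cv2.INTER_CUBIC)
    im=cv2.cvtColor(im,cv2.COLOR_RGB2BGR)
    for k in range(0,w,10):
        cv2.line(im,(k*s,0),(k*s,4 if (x0+k)%50 else 10),(0,255,0),1)
        if (x0+k)%20==0: cv2.putText(im,str(x0+k),(k*s,20),0,.4,(0,255,0),1)
    for k in range(0,h,10):
        cv2.line(im,(0,k*s),(5,k*s),(0,255,0),1)
        if (y0+k)%20==0: cv2.putText(im,str(y0+k),(8,k*s+4),0,.4,(0,255,0),1)
    cv2.imwrite(f"pics/{tag}.png",im)
def st(): 
    s=sensors.get_state(); print("t",round(s["time_s"],2),"tcp",s["tcp_pos"].round(4),"rot",s["eef_rot"].round(2),"F",s["contact_force"].round(1),"w",round(s["gripper_width"],4),"q",s["joints"].round(1)); return s
E
python3 - <<'E'
from h import *
a=cap("scene","s1"); b=cap("top","t1")
crop(b,160,85,150,115,5,"t1c"); crop(a,180,190,160,120,5,"s1c"); crop(b,350,150,100,110,5,"t1bin")
crop(a,150,120,110,100,6,"s1bin")
E
```

```text
(no output)
```

View pics/t1c.png

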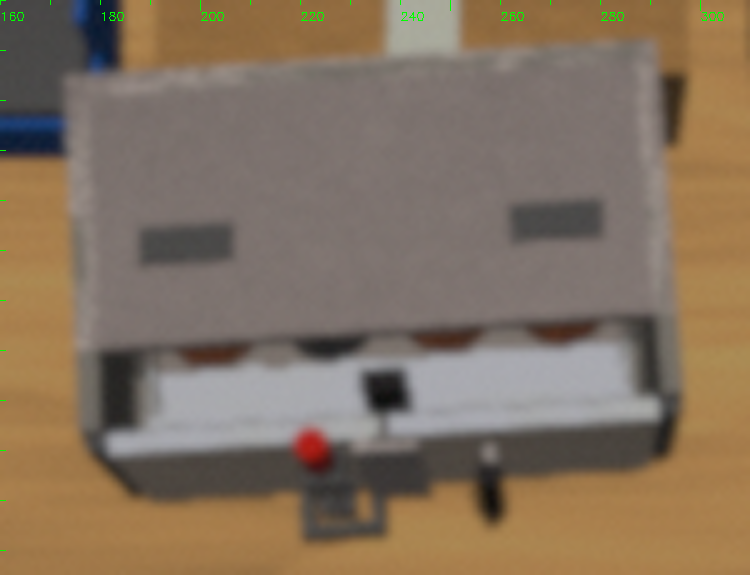

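View pics/s1c.png

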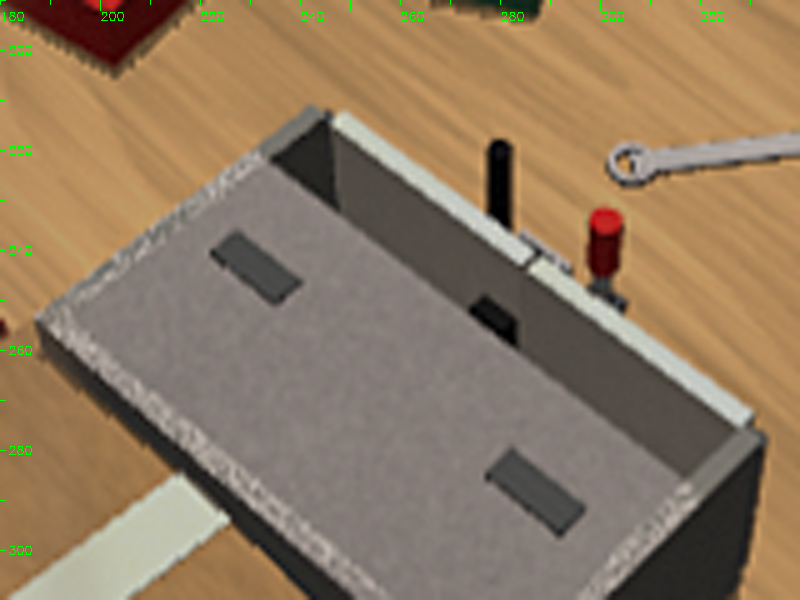

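View pics/t1bin.png

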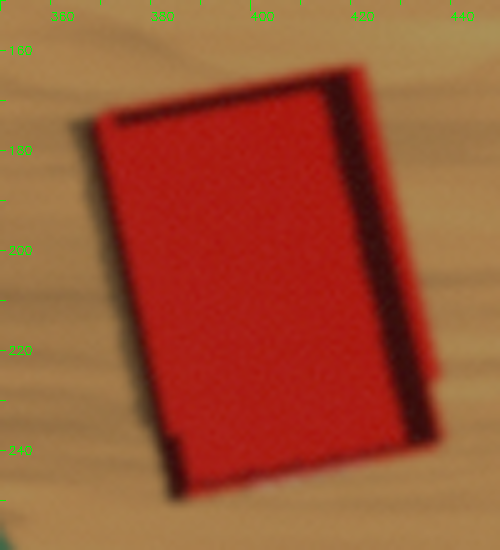

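View pics/s1bin.png

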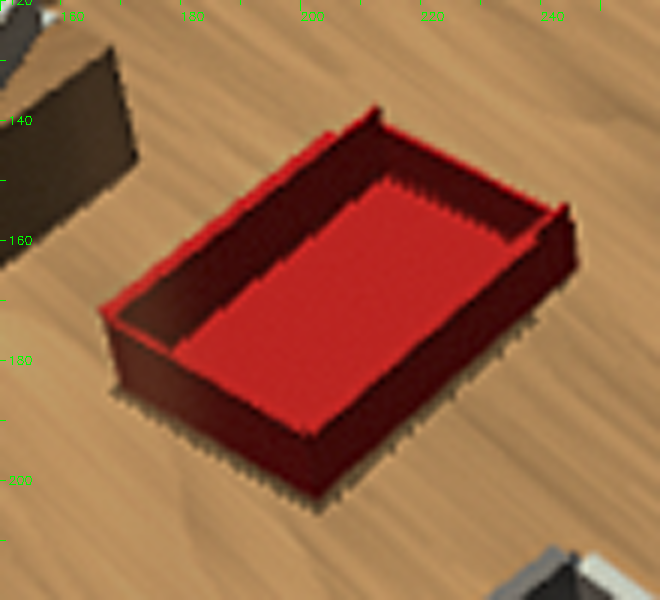

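The top crop shows windings behind the gap at u = 202 (copper), 226 (dark), 249 (copper) and 272 (copper). So all three coppers are present, and the steel bobbin is on the +34 post. Next I'll fit the cupboard and bin poses.

```bash
cat >> h.py <<'E'
def fitpose(obs,x0,yawonly=True):
    # obs: list (cam, localpoint, uv)
    def tw(p,l):
        c,s=np.cos(p[2]),np.sin(p[2]); l=np.array(l); return np.array([p[0]+c*l[0]-s*l[1],p[1]+s*l[0]+c*l[1],l[2]+(p[3] if len(p)>3 else 0)])
    def f(p): return np.concatenate([proj(c,tw(p,l))[0]-np.array(u) for c,l,u in obs])
    r=least_squares(f,x0,loss="soft_l1"); return r.x,f(r.x).reshape(-1,2)
def TW(p,l):
    c,s=np.cos(p[2]),np.sin(p[2]); return np.array([p[0]+c*l[0]-s*l[1],p[1]+s*l[0]+c*l[1],l[2]])
E
python3 - <<'E'
from h import *
a=ld("s1"); b=ld("t1")
print("bolt top",tri(a,(301,233.6),b,(222,174.2)))
print("pull top",tri(a,(279.8,219),b,(257.8,177)))
obs=[(b,(.2,.162,.15),(173,100)),(b,(.2,-.162,.15),(291,93)),(a,(.2,-.162,.15),(187.6,254)),(a,(0,-.162,.15),(243.6,211.6)),(a,(0,.162,.15),(332.6,277)),
(a,(-.024,.035,.192),(301,233.6)),(b,(-.024,.035,.192),(222,174.2)),(a,(-.04,-.055,.165),(279.8,219)),(b,(-.04,-.055,.165),(257.8,177))]
p,r=fitpose(obs,[.65,.1,0.,0.]); print(p,np.degrees(p[2]));print(r.round(1))
p,r=fitpose(obs,[.65,.1,0.]); print(p,np.degrees(p[2]));print(r.round(1))
print("tab?",tri(a,(278.8,253.6),b,(237.2,162)), "tab model",TW(p,(.03,0,.128)))
# bin corners: rims z=.055 (-x wall .040)
# bin top corners top view
for u in [(369,173),(420,163.5),(437,238),(385,249)]: print(onz(b,u,.055))
E
```

```text
bolt top [0.58429084 0.14061063 0.19411298]
pull top [0.5794594  0.05166367 0.17199285]
[6.11045595e-01 1.07736834e-01 6.75748346e-02 3.49491168e-04] 3.8717528235134533
[[-0.5  0.4]
 [-0.1 -0.3]
 [-0.7 -0.7]
 [-1.2 -0.8]
 [ 0.1  0.6]
 [ 0.3  0.7]
 [ 0.2 -0.2]
 [ 0.1  0.2]
 [ 0.1  2.7]]
[0.61101921 0.10768672 0.06760745] 3.8736213269350435
[[-0.4  0.5]
 [-0.1 -0.3]
 [-0.7 -0.6]
 [-1.2 -0.7]
 [ 0.1  0.7]
 [ 0.3  0.7]
 [ 0.2 -0.2]
 [ 0.1  0.3]
 [ 0.1  2.8]]
tab? [0.63380729 0.1081716  0.12098278] tab model [0.64095067 0.1097134  0.128     ]
[ 0.61642167 -0.26847628  0.055     ]
[ 0.64417852 -0.41898259  0.055     ]
[ 0.42658353 -0.45608376  0.055     ]
[ 0.39654274 -0.30580865  0.055     ]
```

```bash
cat >> h.py <<'E'
P=np.array([0.61102,0.10769,0.06761])   # cupboard
def psi(s=None):
    s=s or sensors.get_state()
    M=R.from_euler("xyz",s["eef_rot"],degrees=True).as_matrix(); return np.degrees(np.arctan2(M[1,2],M[0,2]))
def go(target,ps=None,s=None):
    """print shift (cm) in tool axes & turn to reach TCP target"""
    s=s or sensors.get_state(); k=psi(s); d=np.array(target)-s["tcp_pos"]; a=np.radians(k)
    sh=np.array([-d[2], -np.sin(a)*d[0]+np.cos(a)*d[1], np.cos(a)*d[0]+np.sin(a)*d[1]])*100
    t=0 if ps is None else (k-ps+180)%360-180
    print("psi",k.round(2),"shift cm",sh.round(2),"turn",round(float(t),2)); return sh,t
E
python3 - <<'E'
from h import *
s=st(); print(TW(P,(-.024,.035,.176)))
t=TW(P,(-.024,.035,.176)); t[2]=.226
go(t,-86.1)
E
```

```text
t 0.2 tcp [0.1928 0.6466 0.226 ] rot [   4.68   89.94 -101.93] F [ 0.1 -0.4 -0.8] w 0.0878 q [ 89.9  20.6   0.7  -0.  -70.1 -16.5]
[0.58471028 0.14098863 0.176     ]
psi -106.61 shift cm [-0.   52.   37.25] turn -20.51
```

```bash
python3 -m handwheel '[1,1,0.7,0,0,3,2.1,-1,0,6,4.3,-3,0,10,7.2,-5,0,14,10,-7,0,18,12.9,-9,0,22,15.8,-11,0,26,18.6,-13,0,29,20.8,-14,0,31,22.2,-14]' 8.7 20; python3 - <<'E'
from h import *
s=st(); t=TW(P,(-.024,.035,.226)); go(t,-86.1)
E
```

```text
time_s: 1.45
tcp_pos: [0.4272, 0.343, 0.226]
eef_rot: [-50.2, 90.0, -142.9]
contact_force: [-0.9, -0.2, -0.3]
gripper_width: 0.0871
t 1.45 tcp [0.4272 0.343  0.226 ] rot [ -50.21   89.97 -142.89] F [-0.9 -0.2 -0.3] w 0.0871 q [ 59.2   8.6 -15.5  -0.  -65.9  28.1]
psi -92.68 shift cm [ 0.   16.68 19.44] turn -6.58
```

```bash
python3 -m handwheel '[0,1,1.2,-1,0,3,3.5,-2,0,6,7,-3,0,9,10.5,-4,0,12,14,-5,0,14.5,17,-6,0,16,18.7,-6.6,0,16.7,19.4,-6.6,0,16.7,19.4,-6.6,0,16.7,19.4,-6.6]'; python3 - <<'E'
from h import *
s=st(); t=TW(P,(-.024,.035,.159)); go(t,-86.1)
a=cap("scene","s2"); b=cap("top","t2")
crop(b,180,110,110,90,6,"t2c"); crop(a,240,170,110,90,6,"s2c")
E
```

```text
time_s: 2.7
tcp_pos: [0.5841, 0.1445, 0.2265]
eef_rot: [-145.8, 90.0, 128.2]
contact_force: [-0.5, 0.1, 0.8]
gripper_width: 0.087
t 2.7 tcp [0.5841 0.1445 0.2265] rot [-145.84   89.99  128.18] F [-0.5  0.1  0.8] w 0.087 q [ 32.5  13.7  -9.   -0.  -67.3  61.5]
psi -85.98 shift cm [6.75 0.04 0.36] turn 0.12
```

View pics/t2c.png

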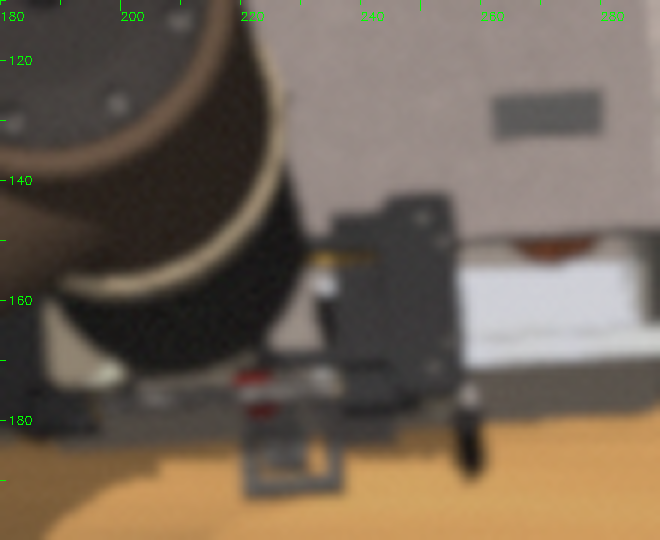

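View pics/s2c.png

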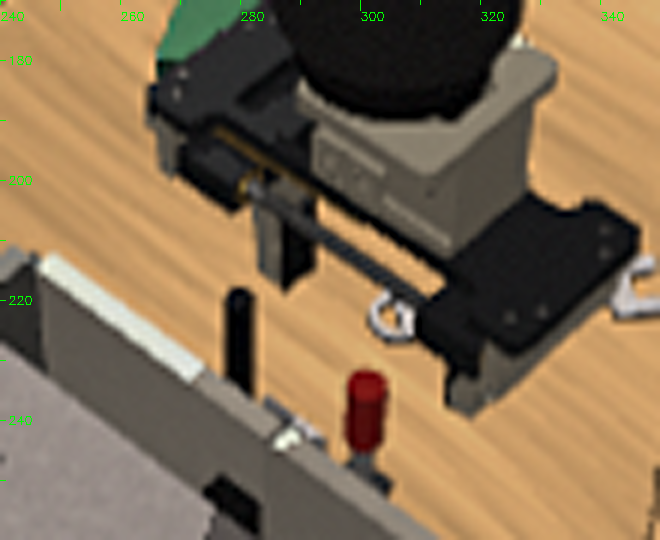

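The jaws straddle the red sleeve, which is at (222,176) in the top view and between the fingers in the scene view. Now I'll go down and grip.

```bash
python3 -m handwheel '[0,0,0.3,0,1,0,0.36,0,2,0,0.36,0,3,0,0.36,0,4,0,0.36,0,5,0,0.36,0,6,0,0.36,0,6.75,0,0.36,0,6.75,0,0.36,0,6.75,0,0.36,0]'; python3 -m handwheel '[0,0,0,0,0,0,0,0,0,0,0,0,0,0,0,0,0,0,0,0,0,0,0,0,0,0,0,0,0,0,0,0,0,0,0,0,0,0,0,0]' 1.4 40;  python3 - <<'E'
from h import *
s=st(); t=TW(P,(-.024,.035,.159)); go(t,-86.1)
E
```

```text
time_s: 4.05
tcp_pos: [0.585, 0.1406, 0.1594]
eef_rot: [100.4, 90.0, 14.4]
contact_force: [0.0, 0.3, 0.2]
gripper_width: 0.0871
time_s: 5.3
tcp_pos: [0.5848, 0.1418, 0.159]
eef_rot: [164.8, 89.9, 78.8]
contact_force: [-0.1, 4.7, -0.5]
gripper_width: 0.0172
t 5.3 tcp [0.5848 0.1418 0.159 ] rot [164.75  89.9   78.77] F [-0.1  4.7 -0.5] w 0.0172 q [ 32.2  16.6 -14.2  -0.1 -59.1  61.9]
psi -85.98 shift cm [ 0.   -0.01  0.08] turn 0.12
```

Gripped on the sleeve at 17 mm. Lift it 26 mm.

```bash
python3 -m handwheel '[-0.3,0,0,0,-0.7,0,0,0,-1.1,0,0,0,-1.5,0,0,0,-1.9,0,0,0,-2.3,0,0,0,-2.6,0,0,0,-2.6,0,0,0,-2.6,0,0,0,-2.6,0,0,0]';  python3 - <<'E'
from h import *
s=st(); 
# plan swing A: rows relative to present tool axes
hA=TW(P,(0,.15,0))[:2]; p0=s["tcp_pos"][:2]; k=np.radians(psi(s))
print("r",np.linalg.norm(p0-hA))
for th in range(0,107,7):
    M=R.from_euler("z",-th,degrees=True).as_matrix()[:2,:2]; d=hA+M@(p0-hA)-p0
    print(th,(100*(-np.sin(k)*d[0]+np.cos(k)*d[1])).round(2),(100*(np.cos(k)*d[0]+np.sin(k)*d[1])).round(2),th)
cap("scene","s3"); b=cap("top","t3")
E
```

```text
time_s: 6.55
tcp_pos: [0.5848, 0.1417, 0.185]
eef_rot: [165.5, 89.9, 79.5]
contact_force: [-0.8, 5.3, -1.1]
gripper_width: 0.0172
t 6.55 tcp [0.5848 0.1417 0.185 ] rot [165.46  89.9   79.48] F [-0.8  5.3 -1.1] w 0.0172 q [ 32.2  15.4 -12.3  -0.1 -62.2  61.9]
r 0.11674422529102664
0 0.0 0.0 0
7 -1.37 -0.38 7
14 -2.69 -0.92 14
21 -3.93 -1.63 21
28 -5.08 -2.47 28
35 -6.11 -3.45 35
42 -7.02 -4.55 42
49 -7.79 -5.75 49
56 -8.4 -7.04 56
63 -8.86 -8.39 63
70 -9.14 -9.79 70
77 -9.25 -11.21 77
84 -9.19 -12.63 84
91 -8.96 -14.04 91
98 -8.56 -15.41 98
105 -7.99 -16.71 105
```

View pics/s3.png

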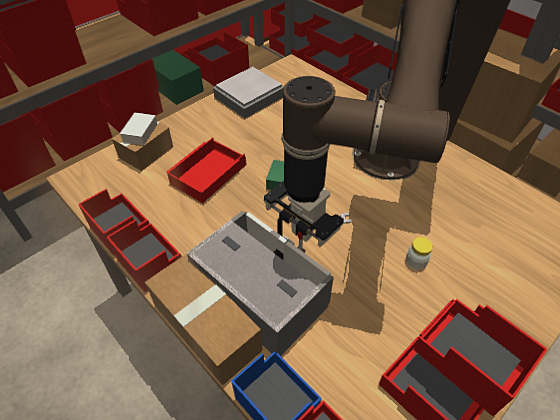

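The gripper is holding the lifted bolt at (300,232) and the leaf still looks shut. Swing the left leaf.

```bash
python3 -m handwheel '[0,-0.7,-0.18,3.5,0,-1.37,-0.38,7,0,-2.69,-0.92,14,0,-3.93,-1.63,21,0,-5.08,-2.47,28,0,-6.11,-3.45,35,0,-7.02,-4.55,42,0,-7.79,-5.75,49,0,-8.13,-6.4,52.5,0,-8.13,-6.4,52.5]';  python3 - <<'E'
from h import *
s=st(); 
hA=TW(P,(0,.15,0))[:2]; p0=s["tcp_pos"][:2]; k=np.radians(psi(s)); d=p0-hA
a=TW(P,(-.024,.035,0))[:2]-hA
print("psi",np.degrees(k),"r",np.linalg.norm(d),"angle",(np.degrees(np.arctan2(a[1],a[0])-np.arctan2(d[1],d[0])))%360)
for th in range(0,57,7):
    M=R.from_euler("z",-th,degrees=True).as_matrix()[:2,:2]; d=hA+M@(p0-hA)-p0
    print(th,(100*(-np.sin(k)*d[0]+np.cos(k)*d[1])).round(2),(100*(np.cos(k)*d[0]+np.sin(k)*d[1])).round(2),th)
E
```

```text
time_s: 7.9
tcp_pos: [0.5003, 0.2007, 0.1855]
eef_rot: [-178.8, 89.8, 42.7]
contact_force: [2.4, 5.3, -2.9]
gripper_width: 0.0176
t 7.9 tcp [0.5003 0.2007 0.1855] rot [-178.83   89.78   42.71] F [ 2.4  5.3 -2.9] w 0.0176 q [ 42.7   9.5 -20.1  -0.  -60.2  -1.2]
psi -138.46353392591075 r 0.11548942819845932 angle 52.70394703228071
0 0.0 -0.0 0
7 -1.36 -0.38 7
14 -2.66 -0.92 14
21 -3.88 -1.62 21
28 -5.02 -2.46 28
35 -6.04 -3.44 35
42 -6.93 -4.53 42
49 -7.68 -5.72 49
56 -8.29 -6.99 56
```

```bash
python3 -m handwheel '[0,-0.7,-0.18,3.5,0,-1.37,-0.38,7,0,-2.67,-0.92,14,0,-3.9,-1.62,21,0,-5.05,-2.47,28,0,-6.08,-3.45,35,0,-6.98,-4.54,42,0,-7.73,-5.74,49,0,-8.2,-6.7,54,0,-8.2,-6.7,54]';  python3 - <<'E'
from h import *
s=st(); 
hA=TW(P,(0,.15,0))[:2]; p0=s["tcp_pos"][:2]; k=np.radians(psi(s)); d=p0-hA
a=TW(P,(-.024,.035,0))[:2]-hA
print("psi",np.degrees(k),"r",np.linalg.norm(d),"angle",(np.degrees(np.arctan2(a[1],a[0])-np.arctan2(d[1],d[0])))%360)
cap("scene","s4");cap("top","t4")
E
```

```text
time_s: 9.15
tcp_pos: [0.4957, 0.3065, 0.1854]
eef_rot: [-112.3, 89.9, 55.2]
contact_force: [-1.0, 5.0, 1.5]
gripper_width: 0.0171
t 9.15 tcp [0.4957 0.3065 0.1854] rot [-112.3    89.85   55.24] F [-1.   5.   1.5] w 0.0171 q [ 50.9  13.6 -14.7  -0.  -61.5 -63.4]
psi 167.5334822839802 r 0.11609451041407381 angle 107.13007293584076
```

View pics/s4.png

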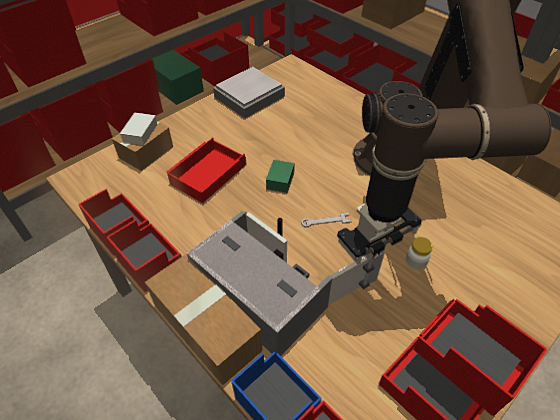

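View pics/t4.png

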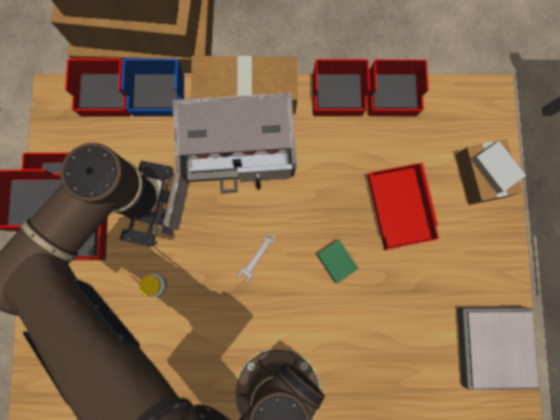

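The left leaf is open to about 107°. Release, rise, and go to the pull bar.

```bash
python3 -m handwheel '[0,0,0,0,0,0,0,0,0,0,0,0,0,0,0,0,-1,0,0,0,-2.5,0,0,0,-4,0,0,0,-5.5,0,0,0,-6.5,0,0,0,-6.5,0,0,0]' 5;  python3 - <<'E'
from h import *
s=st(); t=TW(P,(-.04,-.055,.25)); print(t); go(t,93.9)
E
```

```text
time_s: 10.5
tcp_pos: [0.4954, 0.3048, 0.2511]
eef_rot: [-120.1, 89.9, 47.4]
contact_force: [0.0, -0.6, -1.3]
gripper_width: 0.0497
t 10.5 tcp [0.4954 0.3048 0.2511] rot [-120.11   89.9    47.39] F [ 0.  -0.6 -1.3] w 0.0497 q [ 50.9  10.9  -9.4   0.  -69.6 -63.4]
[0.57482711 0.05011332 0.25      ]
psi 167.5 shift cm [  0.11  23.15 -13.27] turn 73.6
```

```bash
python3 -m handwheel '[0,1.5,-0.9,5,0,4.5,-2.6,14,0,8,-4.6,24,0,12,-6.9,34,0,16,-9.2,44,0,19.5,-11.2,54,0,22,-12.6,63,0,23.15,-13.27,70,0,23.15,-13.27,73.6,0,23.15,-13.27,73.6]';  python3 - <<'E'
from h import *
s=st(); t=TW(P,(-.04,-.055,.130)); print(t); go(t,93.9)
a=cap("scene","s5");b=cap("top","t5"); crop(a,220,150,130,100,6,"s5c"); crop(b,190,110,120,90,6,"t5c")
E
```

```text
time_s: 11.75
tcp_pos: [0.5742, 0.0495, 0.2493]
eef_rot: [99.8, 89.9, -166.3]
contact_force: [-0.3, -0.5, 0.0]
gripper_width: 0.0502
t 11.75 tcp [0.5742 0.0495 0.2493] rot [  99.77   89.93 -166.34] F [-0.3 -0.5  0. ] w 0.0502 q [  24.4   10.5  -10.    -0.   -69.5 -110.5]
[0.57482711 0.05011332 0.13      ]
psi 93.89 shift cm [11.93 -0.06  0.06] turn -0.01
```

View pics/s5c.png

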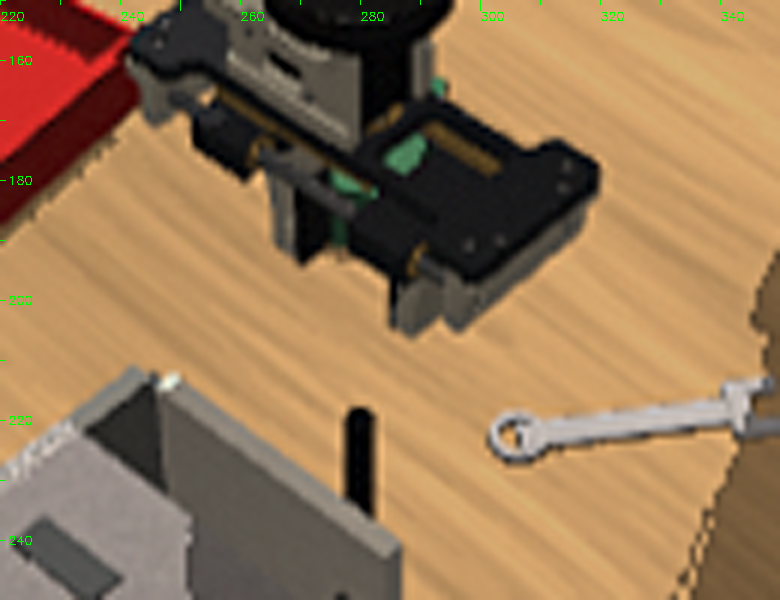

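View pics/t5c.png

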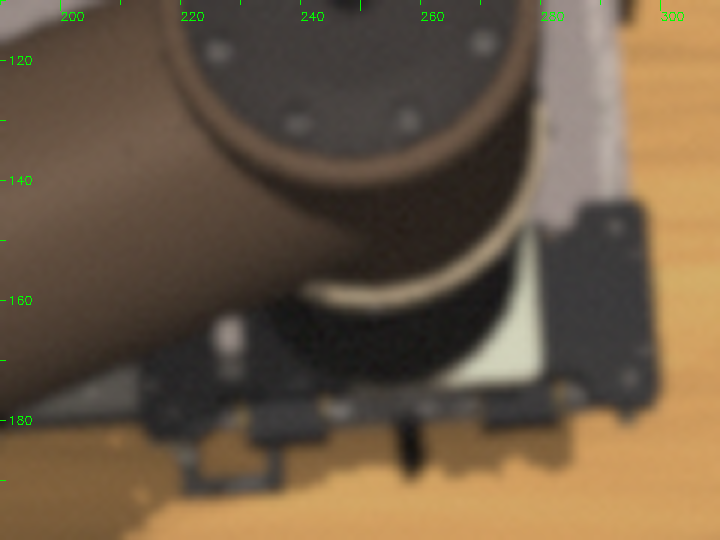

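The pull bar's top is at (280,219) in the scene view and at u≈257 in the top view, centred under the jaws. Descend and grip.

```bash
python3 -m handwheel '[1,0,0,0,2.5,0,0,0,4,0,0,0,5.5,0,0,0,7,0,0,0,8.5,0,0,0,10,0,0,0,11.2,0,0,0,11.9,0,0,0,11.9,0,0,0]'; python3 -m handwheel '[0,0,0,0,0,0,0,0,0,0,0,0,0,0,0,0,0,0,0,0,0,0,0,0,0,0,0,0,0,0,0,0,0,0,0,0,0,0,0,0]' 1 40;  python3 - <<'E'
from h import *
s=st(); hA=TW(P,(0,-.15,0))[:2]; p0=s["tcp_pos"][:2]; k=np.radians(psi(s))
print("r",np.linalg.norm(p0-hA))
for th in range(0,57,7):
    M=R.from_euler("z",th,degrees=True).as_matrix()[:2,:2]; d=hA+M@(p0-hA)-p0
    print(th,(100*(-np.sin(k)*d[0]+np.cos(k)*d[1])).round(2),(100*(np.cos(k)*d[0]+np.sin(k)*d[1])).round(2),-th)
E
```

```text
time_s: 13.1
tcp_pos: [0.5743, 0.0497, 0.1306]
eef_rot: [111.3, 90.0, -154.8]
contact_force: [-0.2, 0.9, 0.3]
gripper_width: 0.0503
time_s: 14.35
tcp_pos: [0.5744, 0.051, 0.1312]
eef_rot: [-13.2, 89.9, 80.7]
contact_force: [-2.5, 6.2, 2.7]
gripper_width: 0.0129
t 14.35 tcp [0.5744 0.051  0.1312] rot [-13.17  89.9   80.75] F [-2.5  6.2  2.7] w 0.0129 q [ 2.440e+01  1.600e+01 -1.930e+01 -1.000e-01 -5.470e+01 -1.105e+02]
r 0.10409024203865072
0 -0.0 0.0 0
7 1.14 -0.56 -7
14 2.2 -1.26 -14
21 3.17 -2.08 -21
28 4.03 -3.02 -28
35 4.78 -4.05 -35
42 5.39 -5.16 -42
49 5.86 -6.34 -49
56 6.18 -7.57 -56
```

```bash
python3 -m handwheel '[0,0.58,-0.25,-3.5,0,1.14,-0.56,-7,0,2.2,-1.26,-14,0,3.17,-2.08,-21,0,4.03,-3.02,-28,0,4.78,-4.05,-35,0,5.39,-5.16,-42,0,5.86,-6.34,-49,0,6.04,-6.95,-52.5,0,6.04,-6.95,-52.5]';  sed -i 's/^P=.*/P=np.array([0.6110,0.1087,0.0676])/' h.py; python3 - <<'E'
from h import *
s=st(); hA=TW(P,(0,-.15,0))[:2]; p0=s["tcp_pos"][:2]; k=np.radians(psi(s)); d=p0-hA
a=TW(P,(-.04,-.055,0))[:2]-hA
print("r",np.linalg.norm(p0-hA),"angle",-(np.degrees(np.arctan2(a[1],a[0])-np.arctan2(d[1],d[0])))%360)
for th in range(0,57,7):
    M=R.from_euler("z",th,degrees=True).as_matrix()[:2,:2]; d=hA+M@(p0-hA)-p0
    print(th,(100*(-np.sin(k)*d[0]+np.cos(k)*d[1])).round(2),(100*(np.cos(k)*d[0]+np.sin(k)*d[1])).round(2),-th)
E
```

```text
time_s: 15.6
tcp_pos: [0.5202, -0.0238, 0.1313]
eef_rot: [-138.0, 89.9, 8.4]
contact_force: [5.0, -1.4, -4.1]
gripper_width: 0.0132
t 15.6 tcp [ 0.5202 -0.0238  0.1313] rot [-138.02   89.86    8.42] F [ 5.  -1.4 -4.1] w 0.0132 q [ 19.   10.9 -26.3   0.  -52.7 -52.6]
r 0.10238464094189771 angle 53.65512833562708
0 -0.0 0.0 0
7 1.11 -0.58 -7
14 2.14 -1.28 -14
21 3.08 -2.11 -21
28 3.91 -3.04 -28
35 4.62 -4.07 -35
42 5.2 -5.18 -42
49 5.64 -6.35 -49
56 5.93 -7.57 -56
```

```bash
python3 -m handwheel '[0,0.55,-0.25,-3.5,0,1.12,-0.57,-7,0,2.16,-1.27,-14,0,3.1,-2.1,-21,0,3.95,-3.03,-28,0,4.67,-4.06,-35,0,5.26,-5.17,-42,0,5.7,-6.35,-49,0,5.92,-7.2,-54,0,5.92,-7.2,-54]';  python3 - <<'E'
from h import *
s=st(); hA=TW(P,(0,-.15,0))[:2]; p0=s["tcp_pos"][:2]; k=np.radians(psi(s)); d=p0-hA
a=TW(P,(-.04,-.055,0))[:2]-hA
print("r",np.linalg.norm(p0-hA),"angle",-(np.degrees(np.arctan2(a[1],a[0])-np.arctan2(d[1],d[0])))%360)
E
python3 -m handwheel '[0,0,0,0,0,0,0,0,0,0,0,0,0,0,0,0,-1,0,0,0,-2.5,0,0,0,-5,0,0,0,-8,0,0,0,-11,0,0,0,-12,0,0,0]' 5;  python3 - <<'E'
from h import *
cap("scene","s6");cap("top","t6"); 
s=st(); go(TW(P,(-.12,-.02,.25)),93.9-90)
E
```

```text
time_s: 16.85
tcp_pos: [0.5476, -0.1127, 0.1312]
eef_rot: [168.3, 89.9, 8.6]
contact_force: [3.5, 3.1, -1.3]
gripper_width: 0.0132
t 16.85 tcp [ 0.5476 -0.1127  0.1312] rot [168.26  89.88   8.6 ] F [ 3.5  3.1 -1.3] w 0.0132 q [  8.4  14.4 -21.6  -0.  -53.9  11.9]
r 0.10277927815174366 angle 107.58304318355309
time_s: 18.1
tcp_pos: [0.5472, -0.1129, 0.2543]
eef_rot: [160.9, 89.7, 1.3]
contact_force: [-0.0, 0.3, -0.2]
gripper_width: 0.0501
t 18.2 tcp [ 0.5467 -0.1128  0.2528] rot [166.14  89.83   6.54] F [-0.2 -0.1 -0.7] w 0.0499 q [  8.4   8.5 -12.1   0.  -69.3  12. ]
psi -159.6 shift cm [  0.28 -20.02  -1.67] turn -163.5
```

View pics/t6.png

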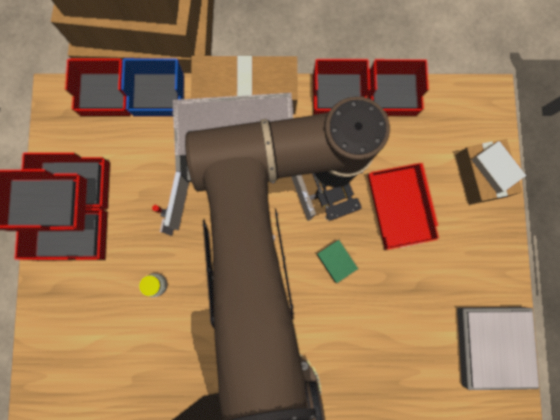

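Both leaves stand open at about 107°. Next is the tab, which I'll locate from the first pictures.

```bash
python3 - <<'E'
from h import *
a=ld("s1");b=ld("t1")
t=onz(b,(236.8,161.2),.128); print(t, tri(a,(278.8,252),b,(236.8,161.2)))
c,s_=np.cos(P[2]),np.sin(P[2]); d=t[:2]-P[:2]; print("cup frame",c*d[0]+s_*d[1],-s_*d[0]+c*d[1])
d=tri(a,(278.8,252),b,(236.8,161.2))[:2]-P[:2]; print("cup frame",c*d[0]+s_*d[1],-s_*d[0]+c*d[1])
go(TW(P,(.025,0,.25)),-86.1)
E
```

```text
[0.63447129 0.1085454  0.128     ] [0.63409865 0.10862052 0.12897392]
cup frame 0.02340723723737849 -0.0017396995099905378
cup frame 0.023040524887233915 -0.001639579812739277
psi -159.6 shift cm [  0.28 -17.81 -16.14] turn -73.5
```

```bash
python3 -m handwheel '[0,-1,-0.9,-5,0,-3,-2.7,-14,0,-6,-5.4,-24,0,-9,-8.2,-34,0,-12,-10.9,-44,0,-15,-13.6,-54,0,-17,-15.4,-64,0,-17.7,-16,-73.5,0,-17.7,-16,-73.5,0,-17.7,-16,-73.5]' 4.5;  python3 - <<'E'
from h import *
s=st();  go(TW(P,(.023,0,.097)),-86.1)
a=cap("scene","s7");b=cap("top","t7"); crop(a,220,170,130,100,6,"s7c");
E
```

```text
time_s: 19.45
tcp_pos: [0.634, 0.1084, 0.2504]
eef_rot: [-73.2, 89.9, -159.6]
contact_force: [0.1, 0.4, -1.0]
gripper_width: 0.0448
t 19.45 tcp [0.634  0.1084 0.2504] rot [ -73.24   89.93 -159.57] F [ 0.1  0.4 -1. ] w 0.0448 q [ 27.   16.9  -1.5  -0.  -71.7  66.6]
psi -86.32 shift cm [15.34  0.   -0.19] turn -0.22
```

View pics/s7c.png

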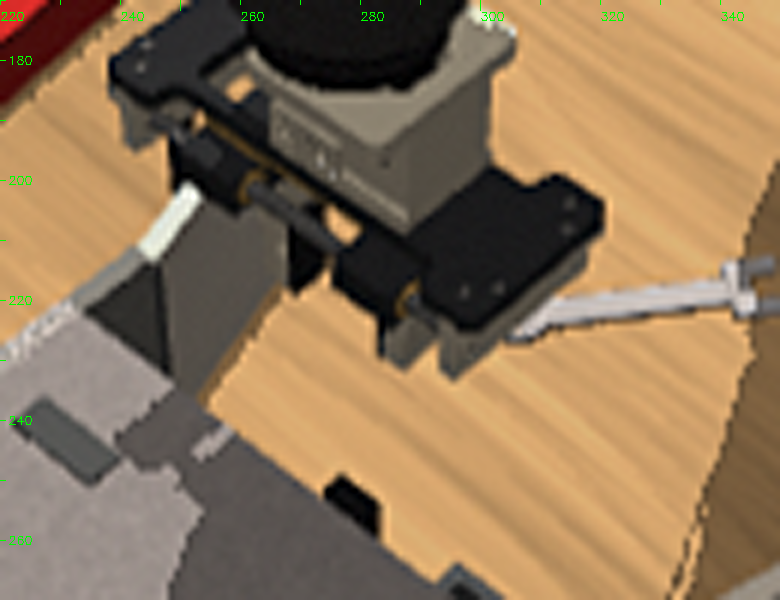

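```bash
python3 -m handwheel '[1,0,-0.1,0,3,0,-0.19,0,5,0,-0.19,0,7,0,-0.19,0,9,0,-0.19,0,11,0,-0.19,0,13,0,-0.19,0,14.5,0,-0.19,0,15.2,0,-0.19,0,15.2,0,-0.19,0]'; python3 -m handwheel '[0,0,0,0,0,0,0,0,0,0,0,0,0,0,0,0,0,0,0,0,0,0,0,0,0,0,0,0,0,0,0,0,0,0,0,0,0,0,0,0]' 2 40;  python3 - <<'E'
from h import *
s=st(); print(psi(s)); go(TW(P,(.023-.165,0,.098))); go(s["tcp_pos"]+.16*np.array([-np.cos(P[2]),-np.sin(P[2]),0]))
E
```

```text
time_s: 20.8
tcp_pos: [0.6342, 0.1106, 0.0987]
eef_rot: [-63.1, 90.0, -149.2]
contact_force: [-0.3, 0.4, 0.1]
gripper_width: 0.0451
time_s: 22.05
tcp_pos: [0.6345, 0.1102, 0.0996]
eef_rot: [33.1, 90.0, -53.0]
contact_force: [-0.9, -5.6, 6.0]
gripper_width: 0.0239
t 22.05 tcp [0.6345 0.1102 0.0996] rot [ 33.07  89.96 -53.03] F [-0.9 -5.6  6. ] w 0.0239 q [ 27.2  23.5 -12.6   0.  -53.9  66.7]
-86.10272844049628
psi -86.1 shift cm [ 1.600e-01 -1.656e+01 -1.000e-02] turn 0.0
psi -86.1 shift cm [-0.0e+00 -1.6e+01 -1.0e-02] turn 0.0
```

```bash
python3 -m handwheel '[0,-0.7,0,0,0,-2,0,0,0,-4,0,0,0,-6,0,0,0,-8.2,0,0,0,-10.4,0,0,0,-12.6,0,0,0,-14.6,0,0,0,-15.8,0,0,0,-16.1,0,0]'; python3 - <<'E'
from h import *
s=st()
E
python3 -m handwheel '[0,0,0,0,0,0,0,0,0,0,0,0,-1,0,0,0,-3,0,0,0,-6,0,0,0,-10,0,0,0,-14,0,0,0,-16,0,0,0,-16,0,0,0]' 4.5; python3 - <<'E'
from h import *
s=st();go((.25,.45,.30))
E
```

```text
time_s: 23.3
tcp_pos: [0.4749, 0.0999, 0.0996]
eef_rot: [94.0, 89.8, 7.9]
contact_force: [16.9, -11.2, -9.6]
gripper_width: 0.0238
t 23.3 tcp [0.4749 0.0999 0.0996] rot [93.96 89.81  7.92] F [ 16.9 -11.2  -9.6] w 0.0238 q [ 35.2   9.9 -32.8   0.1 -47.2  58.6]
time_s: 24.55
tcp_pos: [0.4745, 0.1002, 0.2614]
eef_rot: [117.7, 89.8, 31.6]
contact_force: [0.5, 0.3, -0.9]
gripper_width: 0.0453
t 24.55 tcp [0.4745 0.1002 0.2614] rot [117.69  89.76  31.6 ] F [ 0.5  0.3 -0.9] w 0.0453 q [ 35.2   0.9 -19.5   0.  -69.5  58.7]
psi -86.1 shift cm [ -3.86 -20.02 -36.42] turn 0.0
```

```bash
python3 -m handwheel '[-1,0,-2,0,-2,0,-6,0,-3,0,-11,0,-4,-1,-16,0,-4,-2,-21,0,-4,-3,-26,0,-4,-4,-30,0,-4,-5,-34,0,-4,-5,-35,0,-4,-5,-35,0]'; python3 - <<'E'
from h import *
s=st(); a=cap("scene","s8");b=cap("top","t8")
crop(b,170,140,150,110,5,"t8c"); crop(a,200,180,160,110,5,"s8c")
E
```

```text
time_s: 25.8
tcp_pos: [0.3997, 0.4456, 0.2981]
eef_rot: [-34.8, 89.9, -120.9]
contact_force: [-0.1, -1.2, 0.2]
gripper_width: 0.0451
t 25.8 tcp [0.3997 0.4456 0.2981] rot [ -34.82   89.89 -120.88] F [-0.1 -1.2  0.2] w 0.0451 q [ 66.8  11.3  -2.7  -0.  -76.1  27.2]
```

View pics/t8c.png

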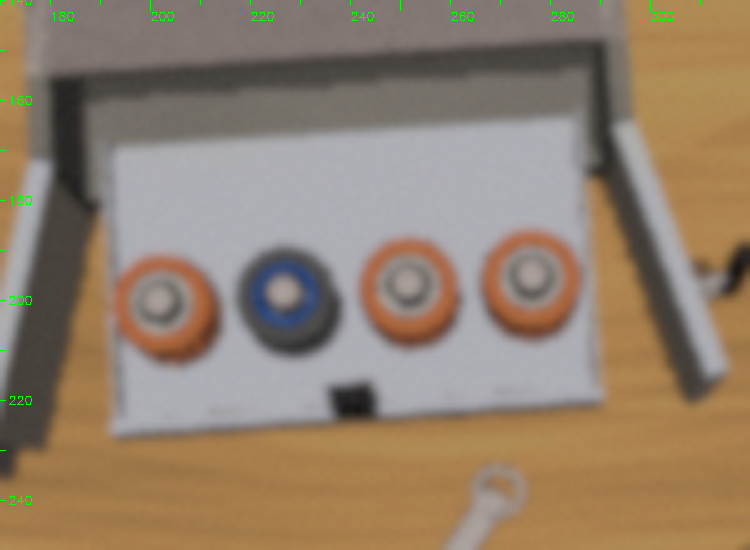

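View pics/s8c.png

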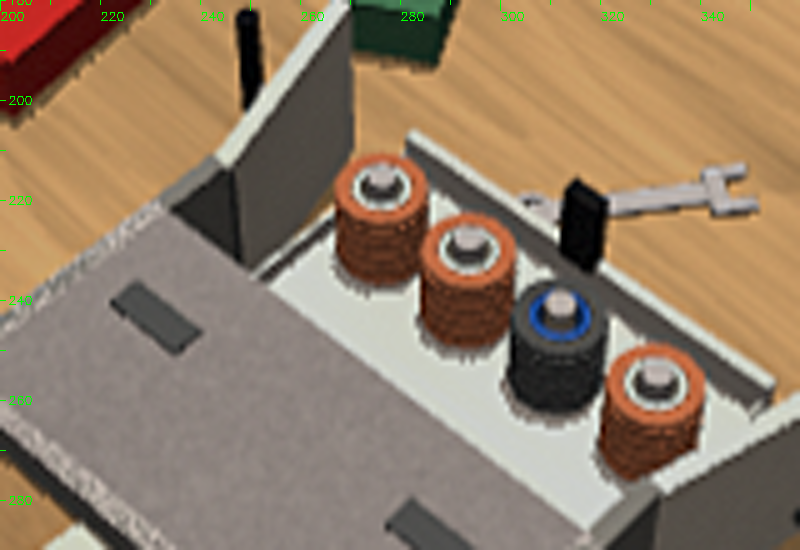

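View pics/t8.png

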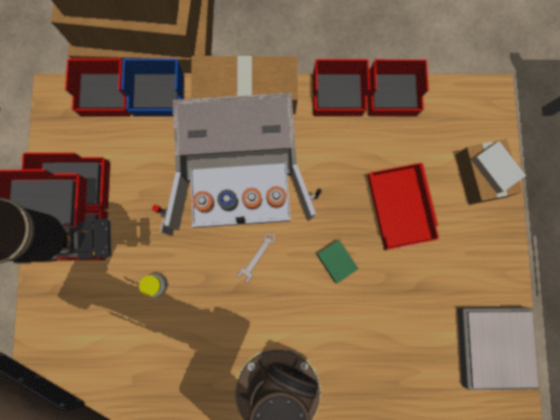

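All four bobbins are out on the tray. Their post tops are at (202,200), (226,198), (251,197) and (276,195) in the top view, and the steel one is second from the left. Now measure them from both views.

```bash
python3 - <<'E'
from h import *
a=ld("s8");b=ld("t8")
T=[(201.8,200.2),(226.4,198.4),(251.4,196.8),(276.4,195)]; S=[(331.2,255.2),(312,240.6),(293.6,228),(276.2,216)]
for t,s,y in zip(T,S,(.102,.034,-.034,-.102)):
    print("tri",tri(a,s,b,t).round(4),"model",TW(P,(.023-.16+.061,y,.116)).round(4),"onz",onz(b,t,.116).round(4))
# bobbin rings
for u in [(202.2,200.6),(227,199),(251.6,197.2),(276,195)]: print(onz(b,u,.105).round(4))
# bin fit, two views rims. local corners: x ±.115, y ±.075
obs=[(b,(.115,.075,.055),(369,173)),(b,(.115,-.075,.055),(421,163.5)),(a,(.115,.075,.055),(201.5,193)),(a,(.115,-.075,.055),(167,172)),(a,(-.115,-.075,.055),(212.5,138.5)),(a,(-.115,.075,.055),(244.5,154.5))]
p,r=fitpose(obs,[.52,-.36,.17]); print(p,np.degrees(p[2])); print(r.round(1))
print(proj(b,[TW(p,(x*.115,y*.075,.004)) for x in(1,-1) for y in (1,-1)]).round(1))
E
```

```text
tri [0.5299 0.2043 0.1119] model [0.5283 0.2053 0.116 ] onz [0.5292 0.2037 0.116 ]
tri [0.5342 0.1367 0.1157] model [0.5329 0.1375 0.116 ] onz [0.5338 0.1371 0.116 ]
tri [0.5387 0.0688 0.1134] model [0.5375 0.0696 0.116 ] onz [0.5379 0.0692 0.116 ]
tri [0.5434 0.0009 0.1114] model [0.5421 0.0018 0.116 ] onz [0.5425 0.0011 0.116 ]
[0.5299 0.2043 0.105 ]
[0.5339 0.1365 0.105 ]
[0.5386 0.0691 0.105 ]
[0.5444 0.002  0.105 ]
[ 0.52093672 -0.36888698  0.19907686] 11.40626411040544
[[ 1.4 -0.8]
 [-0.8 -1.4]
 [-0.4 -0.7]
 [ 0.6  1.4]
 [ 0.5 -1.4]
 [ 1.1 -1.3]]
[[366.7 175.9]
 [414.7 166.1]
 [384.9 251. ]
 [433.9 240.5]]
```

```bash
cat >> h.py <<'E'
def binov(c,p,x0,y0,w,h,s,tag):
    c2=dict(c); crop(c2,x0,y0,w,h,s,tag); im=cv2.imread(f"pics/{tag}.png")
    def pl(pts,col):
        q=((proj(c,[TW(p,l) for l in pts])-[x0,y0]+0.5)*s).astype(int); cv2.polylines(im,[q.reshape(-1,1,2)],True,col,1)
    pl([(.115,.075,.055),(.115,-.075,.055),(-.085,-.075,.055),(-.115,-.075,.04),(-.115,.075,.04),(-.085,.075,.055)],(255,255,0))
    pl([(.111,.071,.004),(.111,-.071,.004),(-.111,-.071,.004),(-.111,.071,.004)],(0,255,0))
    pl([(.115,.075,0),(.115,-.075,0),(-.115,-.075,0),(-.115,.075,0)],(255,255,255))
    cv2.imwrite(f"pics/{tag}.png",im)
E
python3 - <<'E'
from h import *
a=ld("s8");b=ld("t8"); p=(.5209,-.3689,.199)
binov(b,p,355,155,95,100,6,"ovt"); binov(a,p,160,125,95,90,6,"ovs")
im=np.hstack([cv2.imread("pics/ovt.png")[:540,:],cv2.imread("pics/ovs.png")]); cv2.imwrite("pics/ov.png",cv2.resize(im,None,fx=.7,fy=.7))
E
```

```text
(no output)
```

View pics/ov.png

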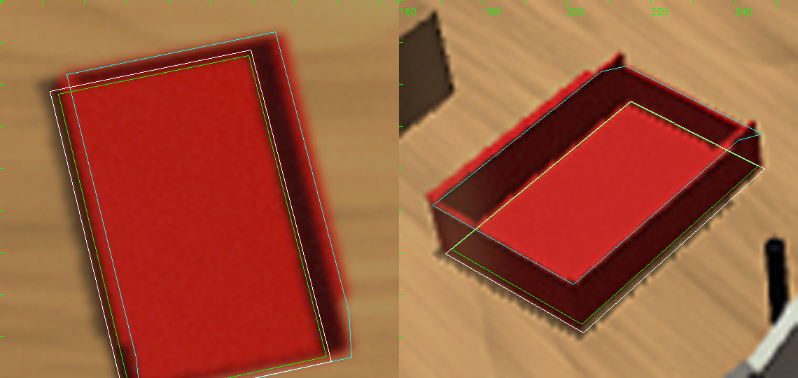

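```bash
python3 - <<'E'
from h import *
a=ld("s8");b=ld("t8"); p=(.521,-.362,.171)
p=(.521,-.3715,.175)
binov(b,p,355,155,95,100,6,"ovt"); binov(a,p,160,125,95,90,6,"ovs")
im=np.hstack([cv2.imread("pics/ovt.png")[:600,:],cv2.copyMakeBorder(cv2.imread("pics/ovs.png"),0,60,0,0,0)]); cv2.imwrite("pics/ov2.png",cv2.resize(im,None,fx=.7,fy=.7))
E
```

```text
(no output)
```

View pics/ov2.png

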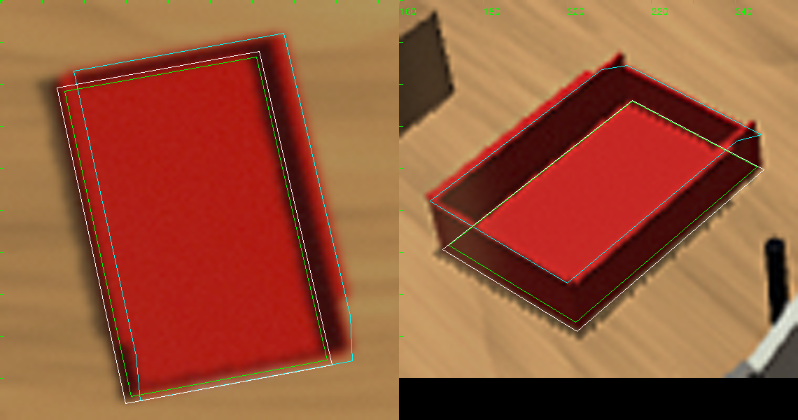

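The bin model now overlays both views within a few mm: (0.521, -0.3715), yaw 10°. Go for the bobbin nearest the bin, at (0.543, 0.001).

```bash
python3 - <<'E'
from h import *
st(); go((.543,.0013,.25),-176.1)
E
```

```text
t 25.9 tcp [0.4002 0.4447 0.2988] rot [ -34.17   89.96 -120.3 ] F [ 1.1 -0.4 -0.1] w 0.0451 q [ 66.7  11.2  -2.8  -0.  -76.1  27.2]
psi -86.13 shift cm [ 4.88 11.26 45.2 ] turn 89.97
```

```bash
python3 -m handwheel '[0,0.5,2,6,0,1.5,6,15,0,2.5,11,25,0,4,17,35,0,5.5,23,45,1,7,29,55,2,8.7,35,65,3,10,40,75,4,11,44,84,4.88,11.26,45.2,90]' 8.4; python3 -m handwheel '[0,0,0,0,0,0,0,0,0,0,0,0,0,0,0,0,0,0,0,0,0,0,0,0,0,0,0,0,0,0,0,0,0,0,0,0,0,0,0,0]'; python3 - <<'E'
from h import *
st(); go((.543,.0013,.078),-176.1)
a=cap("scene","s9");b=cap("top","t9"); crop(a,220,150,130,100,6,"s9c");crop(b,220,120,110,100,6,"t9c")
E
```

```text
time_s: 27.15
tcp_pos: [0.5428, -0.0012, 0.2501]
eef_rot: [133.4, 90.0, -43.2]
contact_force: [0.1, 1.4, -0.1]
gripper_width: 0.0838
time_s: 28.4
tcp_pos: [0.5431, 0.0023, 0.2503]
eef_rot: [55.7, 90.0, -120.4]
contact_force: [0.6, -0.1, 1.0]
gripper_width: 0.0839
t 28.4 tcp [0.5431 0.0023 0.2503] rot [  55.74   90.   -120.36] F [ 0.6 -0.1  1. ] w 0.0839 q [ 20.9   7.2 -13.9   0.  -68.8 -17. ]
psi -176.11 shift cm [17.23  0.09  0.02] turn -0.01
```

View pics/s9c.png

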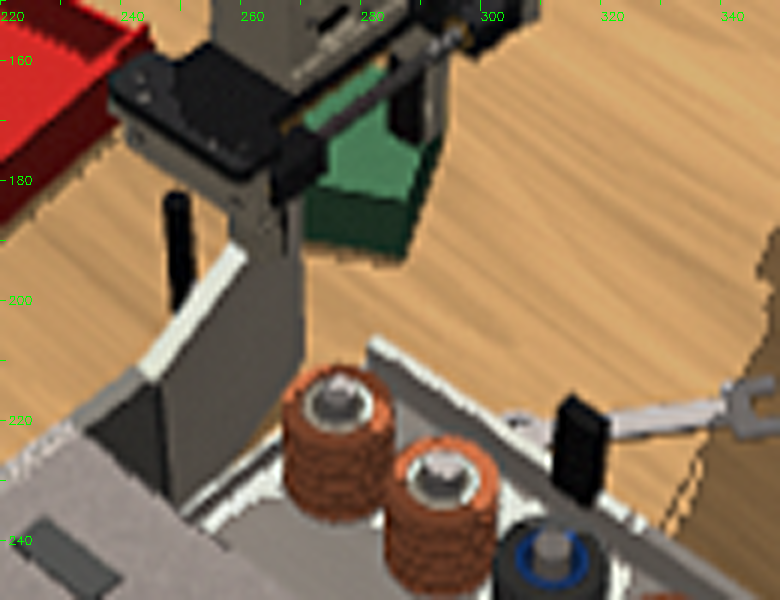

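```bash
python3 -m handwheel '[1,0.05,0,0,3,0.09,0,0,5,0.09,0,0,7,0.09,0,0,9,0.09,0,0,11,0.09,0,0,13,0.09,0,0,15,0.09,0,0,16.5,0.09,0,0,17.2,0.09,0,0]'; python3 -m handwheel '[0,0,0,0,0,0,0,0,0,0,0,0,0,0,0,0,0,0,0,0,0,0,0,0,0,0,0,0,0,0,0,0,0,0,0,0,0,0,0,0]' 5 25;  python3 - <<'E'
from h import *
st();print(psi())
E
```

```text
time_s: 29.75
tcp_pos: [0.5427, 0.0012, 0.0771]
eef_rot: [15.4, 89.9, -160.7]
contact_force: [0.0, -0.4, -0.3]
gripper_width: 0.0841
time_s: 31.0
tcp_pos: [0.5437, 0.0015, 0.0788]
eef_rot: [-173.9, 89.9, 10.0]
contact_force: [0.1, 1.3, 6.6]
gripper_width: 0.055
t 31.0 tcp [0.5437 0.0015 0.0788] rot [-173.93   89.93    9.98] F [0.1 1.3 6.6] w 0.055 q [ 20.8  16.6 -26.9   0.  -46.5 -16.9]
-176.08967847633494
```

```bash
python3 -m handwheel '[-0.5,0,0,0,-1.5,0,0,0,-3,0,0,0,-5,0,0,0,-7,0,0,0,-9,0,0,0,-11.5,0,0,0,-14,0,0,0,-15.5,0,0,0,-15.5,0,0,0]';  python3 - <<'E'
from h import *
st(); p=(.521,-.3715,.175); t=TW(p,(.070,0,.233)); print(t); go(t,100.)
a=cap("scene","s10");b=cap("top","t10"); print(a["image"].shape)
E
```

```text
time_s: 32.25
tcp_pos: [0.5436, 0.0015, 0.2345]
eef_rot: [-163.2, 89.9, 20.7]
contact_force: [0.3, 0.1, -1.3]
gripper_width: 0.0556
t 32.25 tcp [0.5436 0.0015 0.2345] rot [-163.23   89.86   20.67] F [ 0.3  0.1 -1.3] w 0.0556 q [ 20.8   7.8 -15.4   0.  -66.7 -16.9]
[ 0.58993086 -0.35931243  0.233     ]
psi -176.11 shift cm [ 0.15 36.32 -2.17] turn 83.89
(420, 560, 3)
```

View pics/s10.png

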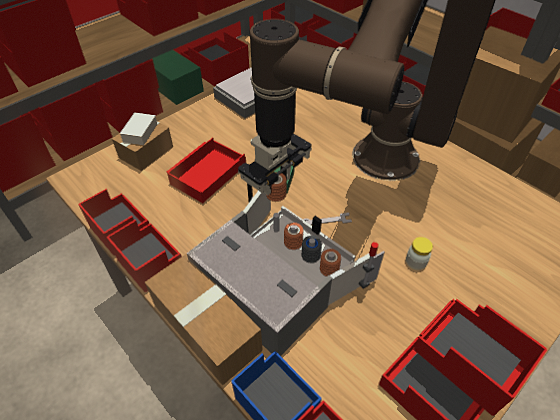

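View pics/t10.png

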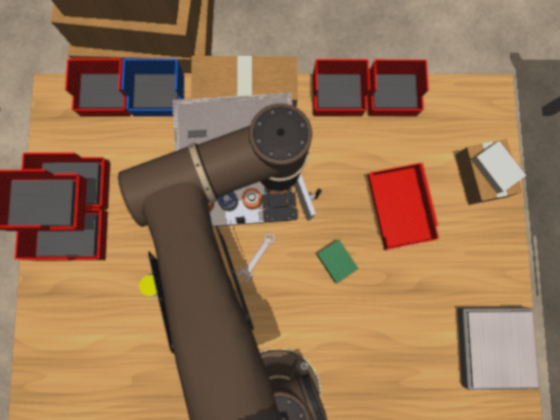

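The bobbin is off its post and in the jaws at (278,190). The bin hasn't moved. Carry it over.

```bash
python3 -m handwheel '[0,1,-0.1,3,0,4,-0.3,11,0,8,-0.5,21,0,13,-0.8,31,0,18,-1.1,41,0,23,-1.4,51,0,28,-1.7,61,0,32,-2,71,0,35.3,-2.17,80,0,36.3,-2.17,84]'; python3 -m handwheel '[0,0,0,0,0,0,0,0,0,0,0,0,0,0,0,0,0,0,0,0,0,0,0,0,0,0,0,0,0,0,0,0,0,0,0,0,0,0,0,0]'; python3 - <<'E'
from h import *
st(); p=(.521,-.3715,.175); t=TW(p,(.070,0,.039)); go(t,100.)
a=cap("scene","s11");b=cap("top","t11"); crop(a,150,90,120,120,5,"s11c")
E
```

```text
time_s: 33.6
tcp_pos: [0.5885, -0.3619, 0.2311]
eef_rot: [68.2, 89.8, 167.6]
contact_force: [1.0, -0.0, -2.1]
gripper_width: 0.0552
time_s: 34.85
tcp_pos: [0.5895, -0.3593, 0.2332]
eef_rot: [31.5, 90.0, 131.3]
contact_force: [-0.2, -0.1, -2.3]
gripper_width: 0.0556
t 34.85 tcp [ 0.5895 -0.3593  0.2332] rot [ 31.45  90.   131.34] F [-0.2 -0.1 -2.3] w 0.0556 q [-15.2  21.8   3.4  -0.  -71.6 -64.9]
psi 99.89 shift cm [ 1.942e+01 -5.000e-02 -1.000e-02] turn -0.11
```

View pics/s11c.png

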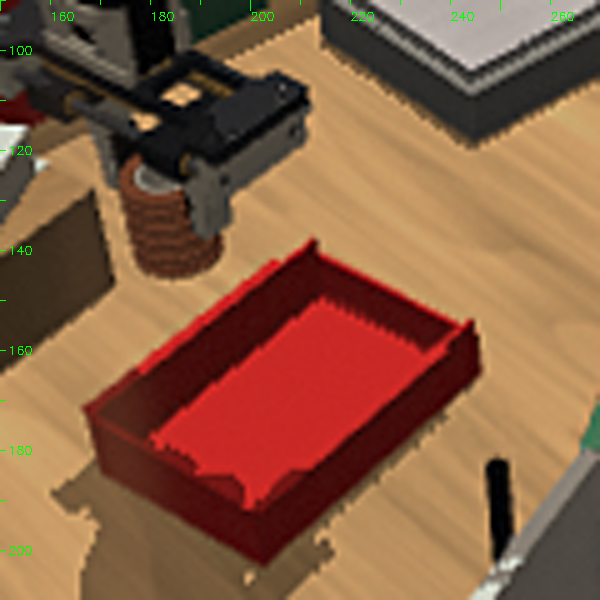

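View pics/t11.png

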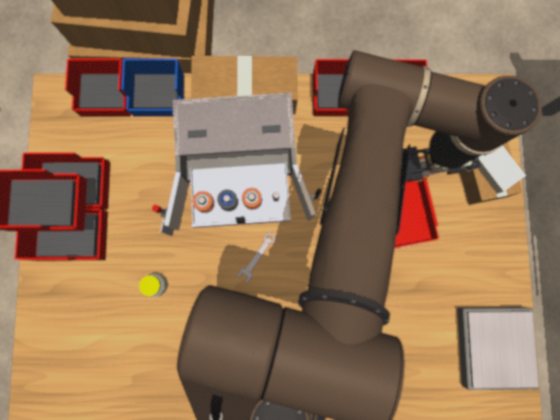

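```bash
python3 - <<'E'
from h import *
p=(.521,-.3715,.175); a=ld("s8");b=ld("t8")
print(TW(p,(.07,-.0965,.1)),TW(p,(.07+.039,-.0965,.1)),TW(p,(.07-.039,-.0965,.1)))
crop(b,430,120,110,100,6,"boxt");crop(a,100,90,90,90,6,"boxs")
E
```

```text
[ 0.60673229 -0.45433854  0.1       ] [ 0.64513663 -0.44754832  0.1       ] [ 0.56832796 -0.46112876  0.1       ]
```

View pics/boxt.png

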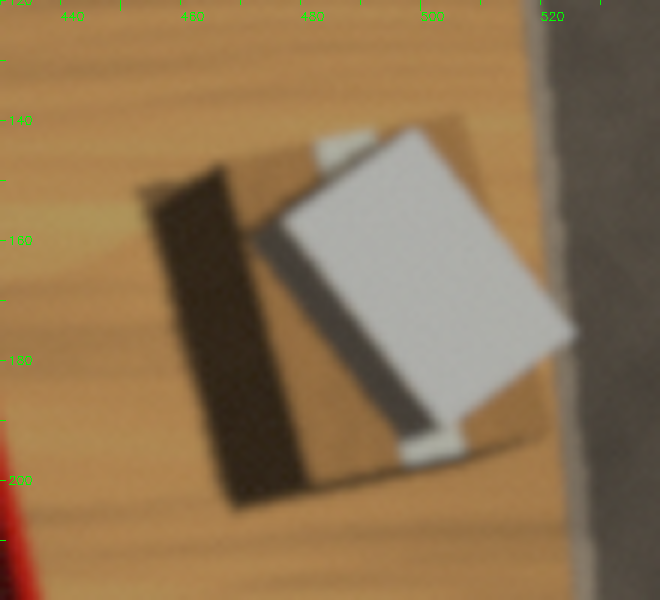

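View pics/boxs.png

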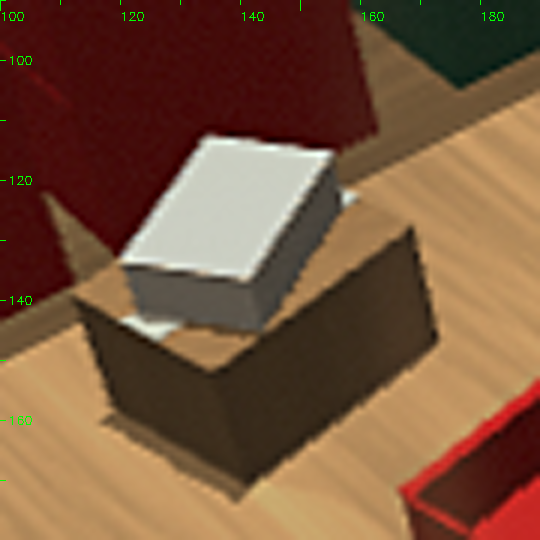

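```bash
python3 - <<'E'
from h import *
a=ld("s8");b=ld("t8")
print(onz(b,(455,153),0),onz(b,(469,204),0)); print(tri(a,(135,152),b,(467,148)),tri(a,(168,128),b,(480.5,200)))
E
```

```text
[ 0.69022851 -0.54734983  0.        ] [ 0.53230424 -0.57955866  0.        ]
[ 0.68362436 -0.54885943  0.08682444] [ 0.53176655 -0.57501045  0.09105513]
```

The brown box's face is 9 cm beyond the gripper body, so it's clear. Lower the bobbin.

```bash
python3 -m handwheel '[1,0,0,0,3.5,0,0,0,6.5,0,0,0,9.5,0,0,0,12.5,0,0,0,15,0,0,0,17,0,0,0,18.5,0,0,0,19.2,0,0,0,19.4,0,0,0]'; python3 -m handwheel '[0,0,0,0,0,0,0,0,0,0,0,0,0,0,0,0,0,0,0,0,0,0,0,0,0,0,0,0,0,0,0,0,0,0,0,0,0,0,0,0]'; python3 - <<'E'
from h import *
st()
E
```

```text
time_s: 36.2
tcp_pos: [0.5895, -0.3594, 0.0391]
eef_rot: [111.4, 90.0, -148.7]
contact_force: [0.4, 0.9, -1.5]
gripper_width: 0.0553
time_s: 37.45
tcp_pos: [0.5895, -0.3593, 0.0393]
eef_rot: [129.2, 90.0, -130.9]
contact_force: [-0.0, 0.4, -1.6]
gripper_width: 0.0554
t 37.45 tcp [ 0.5895 -0.3593  0.0393] rot [ 129.23   90.   -130.87] F [-0.   0.4 -1.6] w 0.0554 q [-15.2  30.8  -9.2   0.  -50.  -64.9]
```

```bash
python3 -m handwheel '[0.1,0,0,0,0.15,0,0,0,0.15,0,0,0,0.15,0,0,0,0.15,0,0,0,0.15,0,0,0,0.15,0,0,0,0.15,0,0,0,0.15,0,0,0,0.15,0,0,0]'; python3 -m handwheel '[0,0,0,0,0,0,0,0,0,0,0,0,0,0,0,0,0,0,0,0,0,0,0,0,0,0,0,0,0,0,0,0,0,0,0,0,0,0,0,0]' 6.9; python3 -m handwheel '[-0.5,0,0,0,-2,0,0,0,-4,0,0,0,-7,0,0,0,-10,0,0,0,-13,0,0,0,-16,0,0,0,-19,0,0,0,-21,0,0,0,-21,0,0,0]';python3 - <<'E'
from h import *
st(); go((.538,.0693,.245),-176.1)
a=cap("scene","s12");b=cap("top","t12"); crop(a,150,90,120,120,5,"s12c")
E
```

```text
time_s: 38.7
tcp_pos: [0.5895, -0.3593, 0.038]
eef_rot: [-123.1, 90.0, -23.2]
contact_force: [-3.0, 2.7, 5.7]
gripper_width: 0.0552
time_s: 39.95
tcp_pos: [0.5895, -0.3593, 0.0377]
eef_rot: [38.1, 90.0, 138.0]
contact_force: [0.3, -0.8, 0.1]
gripper_width: 0.0687
time_s: 41.2
tcp_pos: [0.5902, -0.3598, 0.2512]
eef_rot: [-121.7, 89.7, -21.8]
contact_force: [0.7, -0.3, 0.2]
gripper_width: 0.069
t 41.2 tcp [ 0.5902 -0.3598  0.2512] rot [-121.74   89.72  -21.84] F [ 0.7 -0.3  0.2] w 0.069 q [-15.2  21.2   4.8   0.  -73.4 -64.9]
psi 99.9 shift cm [ 0.62 -2.23 43.16] turn -84.0
```

View pics/s12c.png

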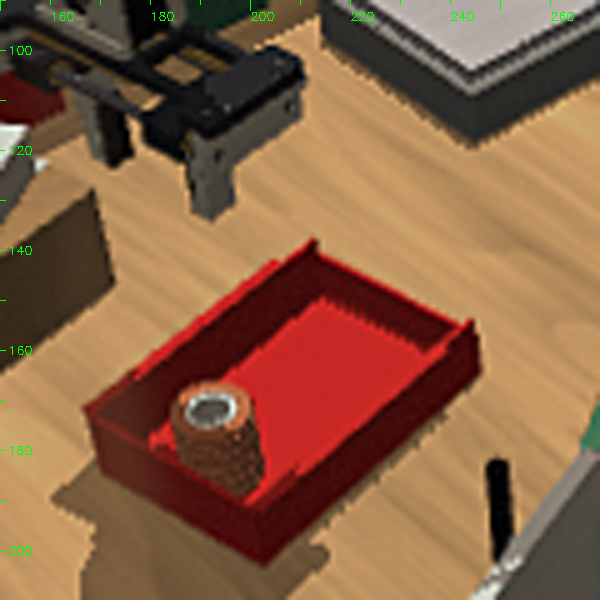

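The first bobbin stands upright at the bin's far end, (210,410) in the crop. Next is the one at (0.538, 0.069).

```bash
python3 -m handwheel '[0,0,1.5,-5,0,-0.3,5,-14,0,-0.5,10,-24,0,-0.8,15.5,-34,0,-1,21,-44,0,-1.3,26.5,-54,0,-1.6,32,-64,0.2,-1.9,37,-73,0.4,-2.1,41.5,-82,0.6,-2.23,43.16,-84]' 8.4; python3 -m handwheel '[0,0,0,0,0,0,0,0,0,0,0,0,0,0,0,0,0,0,0,0,0,0,0,0,0,0,0,0,0,0,0,0,0,0,0,0,0,0,0,0]'; python3 - <<'E'
from h import *
st(); go((.538,.0693,.0785),-176.1)
a=cap("scene","s13"); crop(a,220,150,130,100,6,"s13c")
E
```

```text
time_s: 42.55
tcp_pos: [0.5364, 0.0717, 0.241]
eef_rot: [6.7, 89.9, -169.1]
contact_force: [0.1, -0.2, -0.8]
gripper_width: 0.0842
time_s: 43.8
tcp_pos: [0.5373, 0.0697, 0.2418]
eef_rot: [-25.0, 90.0, 158.9]
contact_force: [0.0, 0.1, 1.0]
gripper_width: 0.0838
t 43.8 tcp [0.5373 0.0697 0.2418] rot [-24.99  90.   158.9 ] F [0.  0.1 1. ] w 0.0838 q [ 28.1   7.4 -14.8  -0.  -67.7 -24.2]
psi -176.1 shift cm [16.33  0.05 -0.07] turn -0.0
```

View pics/s13c.png

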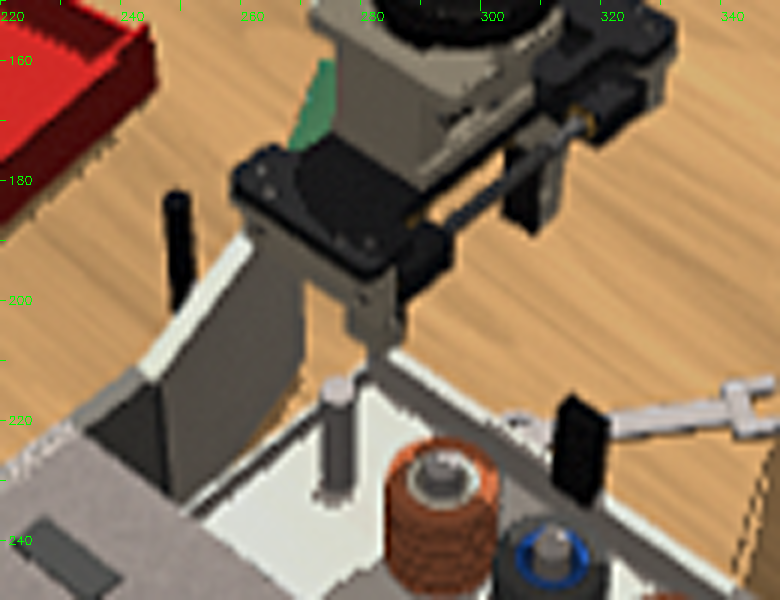

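```bash
python3 -m handwheel '[1,0.03,0,0,3,0.05,-0.07,0,5,0.05,-0.07,0,7,0.05,-0.07,0,9,0.05,-0.07,0,11,0.05,-0.07,0,13,0.05,-0.07,0,15,0.05,-0.07,0,16,0.05,-0.07,0,16.3,0.05,-0.07,0]'; python3 -m handwheel '[0,0,0,0,0,0,0,0,0,0,0,0,0,0,0,0,0,0,0,0,0,0,0,0,0,0,0,0,0,0,0,0,0,0,0,0,0,0,0,0]' 5 25; python3 -m handwheel '[-0.5,0,0,0,-1.5,0,0,0,-3,0,0,0,-5,0,0,0,-7,0,0,0,-9,0,0,0,-11.5,0,0,0,-14,0,0,0,-15.5,0,0,0,-15.5,0,0,0]';  python3 - <<'E'
from h import *
st(); p=(.521,-.3715,.175); t=TW(p,(0,0,.233)); print(t); go(t,100.)
a=cap("scene","s14");b=cap("top","t14"); print(a["image"].shape)
E
```

```text
time_s: 45.1
tcp_pos: [0.5377, 0.0691, 0.0781]
eef_rot: [26.2, 89.9, -149.9]
contact_force: [0.3, -0.3, 0.0]
gripper_width: 0.0839
time_s: 46.35
tcp_pos: [0.5386, 0.0695, 0.0793]
eef_rot: [-168.6, 89.9, 15.3]
contact_force: [-0.5, 0.3, 5.4]
gripper_width: 0.0561
time_s: 47.6
tcp_pos: [0.5384, 0.0695, 0.235]
eef_rot: [-156.2, 89.9, 27.7]
contact_force: [-0.2, 0.2, -2.4]
gripper_width: 0.0564
t 47.6 tcp [0.5384 0.0695 0.235 ] rot [-156.18   89.86   27.72] F [-0.2  0.2 -2.4] w 0.0564 q [ 28.    7.7 -15.4   0.  -66.8 -24.1]
[ 0.521  -0.3715  0.233 ]
psi -176.1 shift cm [ 0.2  43.88  4.73] turn 83.9
(420, 560, 3)
```

View pics/s14.png

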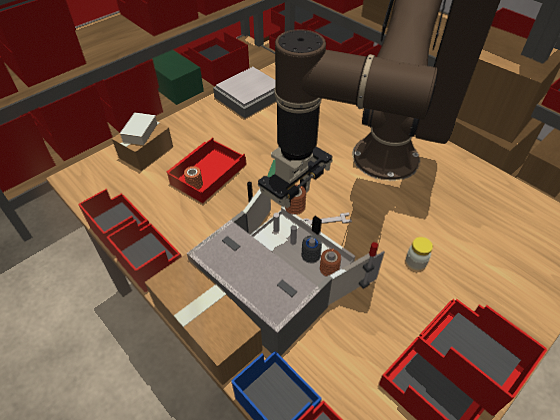

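View pics/t14.png

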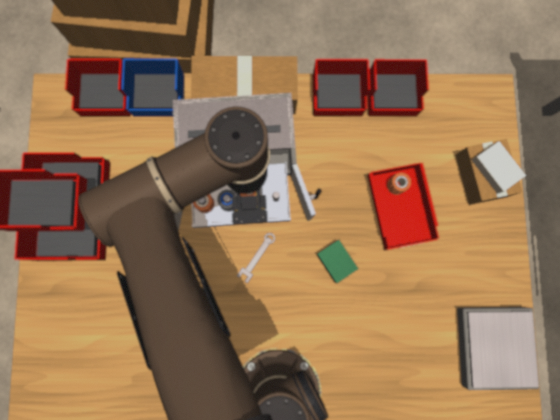

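The first bobbin stands in the bin at (400,182), the bin hasn't moved, and the second is in the jaws. Carry it.

```bash
python3 -m handwheel '[0,1.5,0.1,3,0,5,0.5,11,0,10,1,21,0,15.5,1.6,31,0,21.5,2.3,41,0,27.5,3,51,0,33.5,3.6,61,0,38.5,4.2,71,0,42.5,4.6,80,0,43.9,4.73,84]'; python3 -m handwheel '[0,0,0,0,0,0,0,0,0,0,0,0,0,0,0,0,0,0,0,0,0,0,0,0,0,0,0,0,0,0,0,0,0,0,0,0,0,0,0,0]'; python3 - <<'E'
from h import *
st(); p=(.521,-.3715,.175); t=TW(p,(0,0,.039)); go(t,100.)
a=cap("scene","s15"); crop(a,150,90,120,120,5,"s15c")
E
```

```text
time_s: 48.95
tcp_pos: [0.519, -0.3748, 0.232]
eef_rot: [65.1, 89.8, 164.6]
contact_force: [-0.2, 1.2, -1.2]
gripper_width: 0.0561
time_s: 50.2
tcp_pos: [0.5206, -0.372, 0.2337]
eef_rot: [21.1, 90.0, 121.0]
contact_force: [0.2, 0.3, -2.7]
gripper_width: 0.0558
t 50.2 tcp [ 0.5206 -0.372   0.2337] rot [ 21.06  90.   120.95] F [ 0.2  0.3 -2.7] w 0.0558 q [-18.1  17.   -3.5  -0.  -69.5 -62. ]
psi 99.89 shift cm [19.47 -0.05  0.04] turn -0.11
```

View pics/s15c.png

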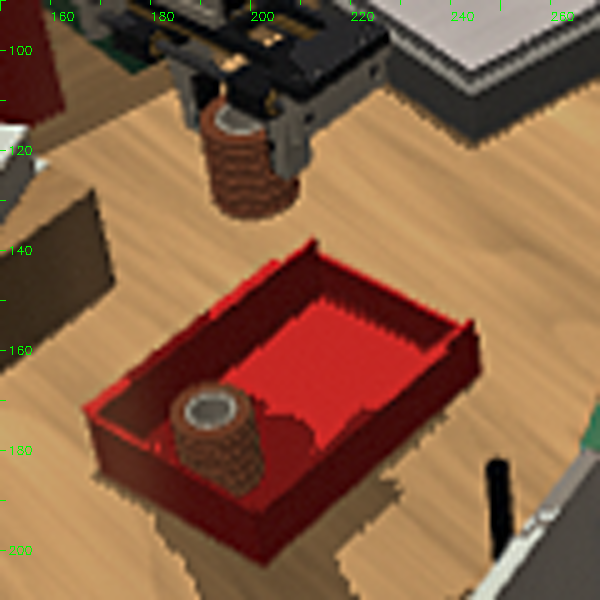

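```bash
python3 -m handwheel '[1,0,0,0,3.5,0,0,0,6.5,0,0,0,9.5,0,0,0,12.5,0,0,0,15,0,0,0,17,0,0,0,18.5,0,0,0,19.3,0,0,0,19.55,0,0,0]'; python3 -m handwheel '[0.05,0,0,0,0.05,0,0,0,0.05,0,0,0,0.05,0,0,0,0.05,0,0,0,0.05,0,0,0,0.05,0,0,0,0.05,0,0,0,0.05,0,0,0,0.05,0,0,0]'; python3 -m handwheel '[0,0,0,0,0,0,0,0,0,0,0,0,0,0,0,0,0,0,0,0,0,0,0,0,0,0,0,0,0,0,0,0,0,0,0,0,0,0,0,0]' 6.9; python3 -m handwheel '[-0.5,0,0,0,-2,0,0,0,-4,0,0,0,-7,0,0,0,-10,0,0,0,-13,0,0,0,-16,0,0,0,-19,0,0,0,-22,0,0,0,-22,0,0,0]';python3 - <<'E'
from h import *
st(); go((.529,.2045,.26),-176.1)
a=cap("scene","s16");b=cap("top","t16"); crop(a,150,90,120,120,5,"s16c")
E
```

```text
time_s: 51.5
tcp_pos: [0.5203, -0.3718, 0.0384]
eef_rot: [69.0, 89.9, 169.0]
contact_force: [-4.7, 5.7, 10.7]
gripper_width: 0.0567
time_s: 52.75
tcp_pos: [0.5211, -0.3722, 0.0384]
eef_rot: [-129.8, 89.9, -29.9]
contact_force: [-0.3, 0.8, 5.3]
gripper_width: 0.0563
time_s: 54.0
tcp_pos: [0.5206, -0.372, 0.0378]
eef_rot: [-106.7, 90.0, -6.8]
contact_force: [0.2, 0.2, -0.0]
gripper_width: 0.0689
time_s: 55.25
tcp_pos: [0.5217, -0.3727, 0.2622]
eef_rot: [-126.1, 89.6, -26.2]
contact_force: [-0.6, -0.8, -0.1]
gripper_width: 0.0695
t 55.25 tcp [ 0.5217 -0.3727  0.2622] rot [-126.08   89.64  -26.17] F [-0.6 -0.8 -0.1] w 0.0695 q [-18.1  16.   -1.1   0.1 -72.5 -62. ]
psi 99.91 shift cm [  0.22 -10.65  56.73] turn -83.99
```

View pics/s16c.png

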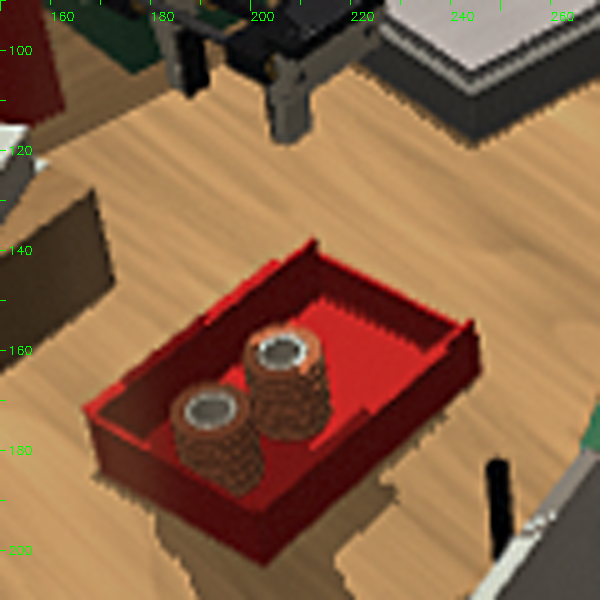

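Two bobbins are now standing in the bin. Go for the third, at (0.529, 0.2045).

```bash
python3 -m handwheel '[0,-0.3,1.5,-5,0,-0.9,5,-14,0,-1.9,10,-24,0,-2.9,15.5,-34,0,-4,21.5,-44,0,-5.2,27.5,-54,0,-6.3,33.5,-64,0,-7.4,39.5,-73,0,-8.5,45.5,-82,0,-9.5,50.5,-84]' 8.4; python3 -m handwheel '[0,-2,0.3,0,0,-5,1,0,0,-6.3,1.2,0,0,-6.3,1.2,0,0,-6.3,1.2,0,0,-6.3,1.2,0,0,-6.3,1.2,0,0,-6.3,1.2,0,0,-6.3,1.2,0,0,-6.3,1.2,0]'; python3 - <<'E'
from h import *
st(); go((.529,.2045,.0785),-176.1)
a=cap("scene","s17"); crop(a,250,150,130,120,5,"s17c")
E
```

```text
time_s: 56.6
tcp_pos: [0.5265, 0.1439, 0.2572]
eef_rot: [20.8, 89.9, -155.1]
contact_force: [0.6, -0.1, -0.3]
gripper_width: 0.0841
time_s: 57.85
tcp_pos: [0.5112, 0.2039, 0.2577]
eef_rot: [-5.8, 90.0, 178.1]
contact_force: [-0.8, 0.8, -0.2]
gripper_width: 0.0842
t 57.85 tcp [0.5112 0.2039 0.2577] rot [ -5.83  90.   178.06] F [-0.8  0.8 -0.2] w 0.0842 q [ 42.1   7.7 -12.4  -0.  -69.9 -38.2]
psi -176.1 shift cm [17.92  0.06 -1.78] turn -0.0
```

View pics/s17c.png

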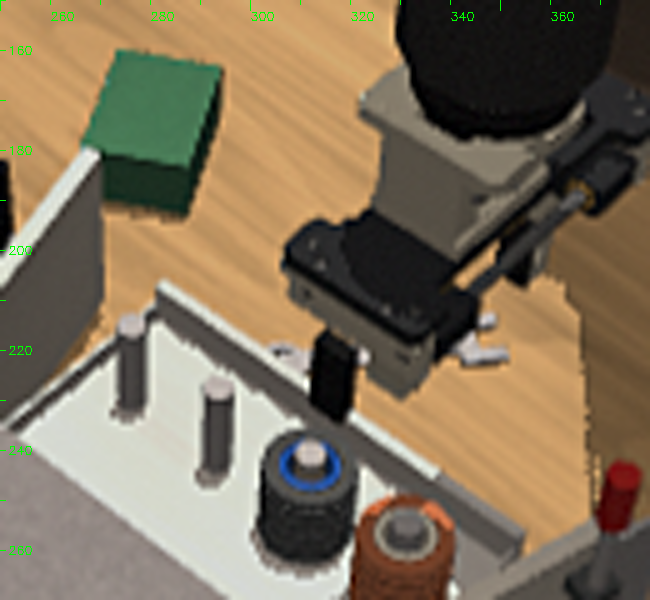

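I moved 18 mm the wrong way in z, well clear above everything. I'll correct that first, then descend.

```bash
python3 -m handwheel '[0,0.06,-0.8,0,0,0.06,-1.6,0,0,0.06,-1.78,0,2,0.06,-1.78,0,5,0.06,-1.78,0,8,0.06,-1.78,0,8,0.06,-1.78,0,8,0.06,-1.78,0,8,0.06,-1.78,0,8,0.06,-1.78,0]';python3 - <<'E'
from h import *
st(); go((.529,.2045,.0785),-176.1)
E
```

```text
time_s: 59.15
tcp_pos: [0.5294, 0.2048, 0.1788]
eef_rot: [-147.2, 89.9, 36.7]
contact_force: [-0.8, -0.8, -1.1]
gripper_width: 0.084
t 59.15 tcp [0.5294 0.2048 0.1788] rot [-147.16   89.9    36.74] F [-0.8 -0.8 -1.1] w 0.084 q [ 40.9  12.5 -17.1   0.  -60.3 -37. ]
psi -176.1 shift cm [10.03  0.03  0.04] turn -0.0
```

```bash
python3 -m handwheel '[0.5,0,0,0,1.5,0,0,0,3,0,0,0,4.5,0,0,0,6,0,0,0,7.5,0,0,0,9,0,0,0,9.8,0,0,0,10,0,0,0,10,0,0,0]';python3 -m handwheel '[0,0,0,0,0,0,0,0,0,0,0,0,0,0,0,0,0,0,0,0,0,0,0,0,0,0,0,0,0,0,0,0,0,0,0,0,0,0,0,0]' 5 25; python3 -m handwheel '[-0.5,0,0,0,-1.5,0,0,0,-3,0,0,0,-5,0,0,0,-7,0,0,0,-9,0,0,0,-11.5,0,0,0,-14,0,0,0,-15.5,0,0,0,-15.5,0,0,0]';  python3 - <<'E'
from h import *
st(); p=(.521,-.3715,.175); t=TW(p,(-.07,0,.233)); print(t); go(t,100.)
a=cap("scene","s18");b=cap("top","t18")
binov(b,p,355,155,95,100,6,"ovt"); binov(a,p,160,125,95,90,6,"ovs")
im=np.hstack([cv2.imread("pics/ovt.png")[:600,:],cv2.copyMakeBorder(cv2.imread("pics/ovs.png"),0,60,0,0,0)]); cv2.imwrite("pics/ov3.png",cv2.resize(im,None,fx=.7,fy=.7))
E
```

```text
time_s: 60.4
tcp_pos: [0.5292, 0.2047, 0.078]
eef_rot: [-159.0, 90.0, 24.9]
contact_force: [-0.2, 0.2, 0.0]
gripper_width: 0.0843
time_s: 61.65
tcp_pos: [0.5293, 0.2048, 0.078]
eef_rot: [-153.9, 90.0, 30.0]
contact_force: [1.4, 2.0, 4.7]
gripper_width: 0.0553
time_s: 62.9
tcp_pos: [0.5293, 0.2047, 0.234]
eef_rot: [-142.6, 89.9, 41.3]
contact_force: [-0.3, -0.2, -2.6]
gripper_width: 0.0554
t 62.9 tcp [0.5293 0.2047 0.234 ] rot [-142.62   89.87   41.27] F [-0.3 -0.2 -2.6] w 0.0554 q [ 40.9  10.1 -12.6  -0.  -67.2 -37. ]
[ 0.45206914 -0.38368757  0.233     ]
psi -176.11 shift cm [ 0.1  58.18 11.7 ] turn 83.89
```

View pics/s18.png

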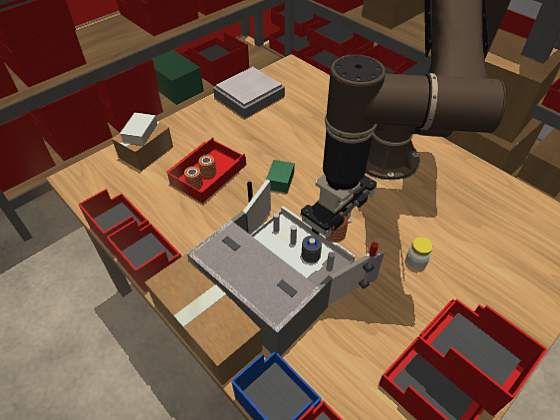

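View pics/ov3.png

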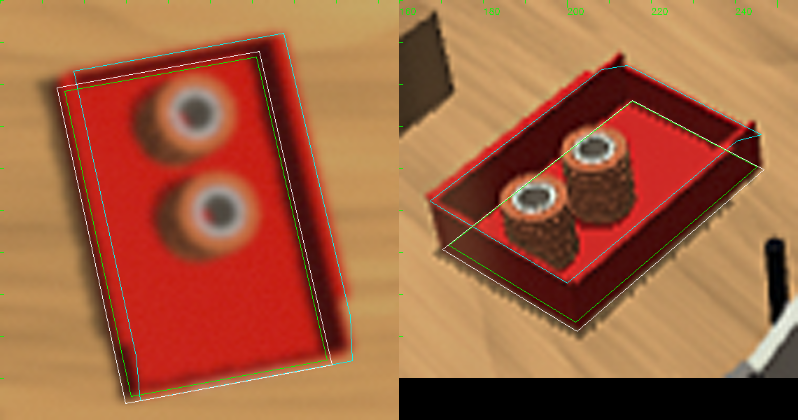

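The bin hasn't moved and two bobbins stand in it. Carry the third to the near slot.

```bash
python3 -m handwheel '[0,1.5,0.3,3,0,5,1,11,0,10,2,21,0,15.5,3.1,31,0,21.5,4.3,41,0,27.5,5.5,51,0,33.5,6.7,61,0,39,7.8,71,0,44.5,8.9,80,0,49,9.8,84]'; python3 - <<'E'
from h import *
st(); p=(.521,-.3715,.175); t=TW(p,(-.07,0,.233)); go(t,100.)
E
```

```text
time_s: 64.25
tcp_pos: [0.4628, -0.2933, 0.2319]
eef_rot: [66.3, 89.9, 165.8]
contact_force: [1.1, -0.1, -2.0]
gripper_width: 0.0554
t 64.25 tcp [ 0.4628 -0.2933  0.2319] rot [ 66.26  89.91 165.78] F [ 1.1 -0.1 -2. ] w 0.0554 q [-11.9   8.4 -14.9  -0.  -66.7 -68.6]
psi 99.52 shift cm [-0.11  2.55 -8.74] turn -0.48
```

```bash
python3 -m handwheel '[0,1,-3,0,0,2,-6.5,0,0,2.7,-8.5,0,0,2.8,-8.9,0,0,2.8,-8.9,0,0,2.8,-8.9,0,0,2.8,-8.9,0,0,2.8,-8.9,0,0,2.8,-8.9,0,0,2.8,-8.9,0]'; python3 - <<'E'
from h import *
st(); p=(.521,-.3715,.175); t=TW(p,(-.07,0,.039)); go(t,100.)
a=cap("scene","s19"); crop(a,150,90,120,120,5,"s19c")
E
```

```text
time_s: 65.5
tcp_pos: [0.4523, -0.3834, 0.2328]
eef_rot: [-120.7, 90.0, -20.8]
contact_force: [0.5, 1.1, -1.9]
gripper_width: 0.0552
t 65.5 tcp [ 0.4523 -0.3834  0.2328] rot [-120.74   89.99  -20.84] F [ 0.5  1.1 -1.9] w 0.0552 q [-21.4  12.6  -9.5  -0.  -67.8 -58.7]
psi 99.9 shift cm [19.38  0.02 -0.03] turn -0.1
```

View pics/s19c.png

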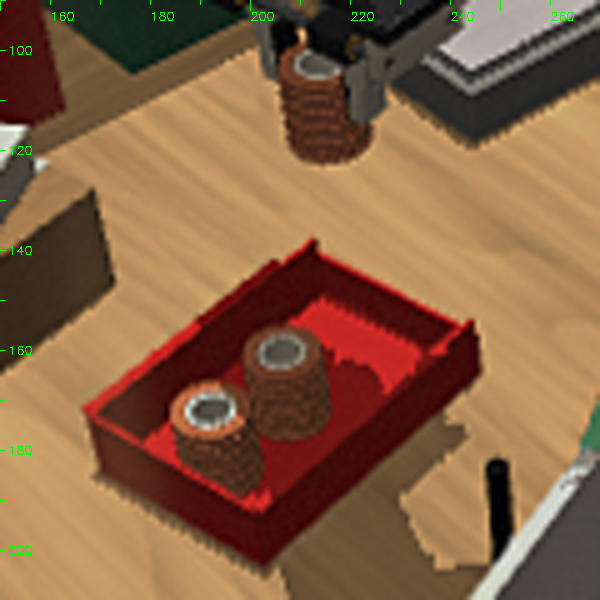

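```bash
python3 -m handwheel '[1,0,0,0,3.5,0,0,0,6.5,0,0,0,9.5,0,0,0,12.5,0,0,0,15,0,0,0,17,0,0,0,18.5,0,0,0,19.3,0,0,0,19.5,0,0,0]'; python3 -m handwheel '[0.05,0,0,0,0.05,0,0,0,0.05,0,0,0,0.05,0,0,0,0.05,0,0,0,0.05,0,0,0,0.05,0,0,0,0.05,0,0,0,0.05,0,0,0,0.05,0,0,0]'; python3 -m handwheel '[0,0,0,0,0,0,0,0,0,0,0,0,0,0,0,0,0,0,0,0,0,0,0,0,0,0,0,0,0,0,0,0,0,0,0,0,0,0,0,0]' 6.9; python3 -m handwheel '[-0.5,0,0,0,-2,0,0,0,-4,0,0,0,-7,0,0,0,-10,0,0,0,-13,0,0,0,-16,0,0,0,-19,0,0,0,-22,0,0,0,-22,0,0,0]';python3 - <<'E'
from h import *
st(); go((.4755,.1,.26),-86.1)
a=cap("scene","s20");b=cap("top","t20"); crop(a,150,90,120,120,5,"s20c")
E
```

```text
time_s: 66.8
tcp_pos: [0.4522, -0.3835, 0.0375]
eef_rot: [71.9, 90.0, 171.8]
contact_force: [0.4, 0.2, -1.8]
gripper_width: 0.0553
time_s: 68.05
tcp_pos: [0.4522, -0.3835, 0.0373]
eef_rot: [47.0, 90.0, 146.9]
contact_force: [-0.0, 0.4, -0.7]
gripper_width: 0.0555
time_s: 69.3
tcp_pos: [0.4522, -0.3835, 0.0373]
eef_rot: [66.4, 90.0, 166.3]
contact_force: [-0.3, 0.5, 0.7]
gripper_width: 0.0695
time_s: 70.55
tcp_pos: [0.4532, -0.3842, 0.2614]
eef_rot: [-128.7, 89.6, -28.8]
contact_force: [0.6, -0.1, -0.4]
gripper_width: 0.069
t 70.55 tcp [ 0.4532 -0.3842  0.2614] rot [-128.72   89.64  -28.81] F [ 0.6 -0.1 -0.4] w 0.069 q [-21.4  11.6  -7.1   0.  -70.9 -58.7]
psi 99.91 shift cm [  0.14 -10.53  47.32] turn -173.99
```

View pics/s20c.png

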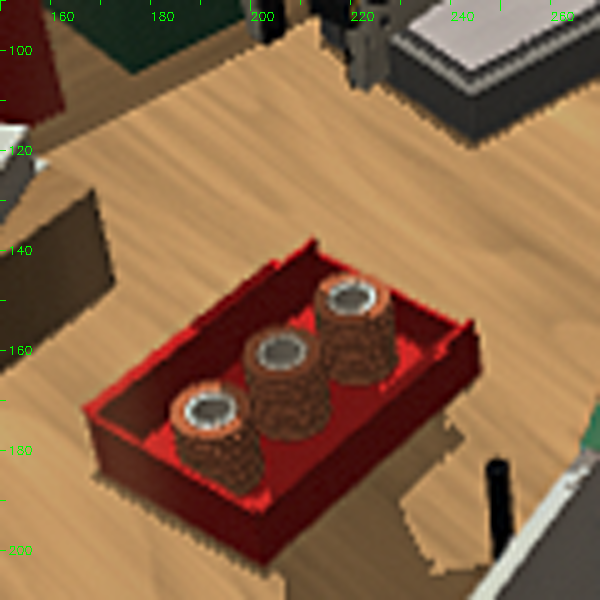

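All three stand upright in a row. Now the tray: turn +6 gives jaws along y with the joints in range.

```bash
python3 -m handwheel '[0,-0.3,1.5,1,0,-1,5,2,0,-2.3,10.5,3,0,-3.6,16,4,0,-4.9,22,5,0,-6.2,28,6,0,-7.6,34,6,0,-8.9,40,6,0,-10,45,6,0,-10.53,47.3,6]' 4.5; python3 -m handwheel '[0,0,0,0,0,0,0,0,0,0,0,0,0,0,0,0,0,0,0,0,0,0,0,0,0,0,0,0,0,0,0,0,0,0,0,0,0,0,0,0]'; python3 - <<'E'
from h import *
st(); go((.4749,.0999,.0995),93.9)
b=cap("top","t21");a=cap("scene","s21")
crop(a,240,150,120,100,6,"s21c")
E
```

```text
time_s: 71.9
tcp_pos: [0.4739, 0.1028, 0.2566]
eef_rot: [107.6, 89.9, -158.4]
contact_force: [0.2, -0.0, -0.0]
gripper_width: 0.0448
time_s: 73.15
tcp_pos: [0.4746, 0.1006, 0.2573]
eef_rot: [152.7, 90.0, -113.4]
contact_force: [0.7, 0.5, -0.1]
gripper_width: 0.0452
t 73.15 tcp [0.4746 0.1006 0.2573] rot [ 152.68   90.   -113.42] F [ 0.7  0.5 -0.1] w 0.0452 q [  35.3    1.2  -19.7    0.   -69.2 -121.4]
psi 93.9 shift cm [15.78 -0.02 -0.07] turn 0.0
```

View pics/s21c.png

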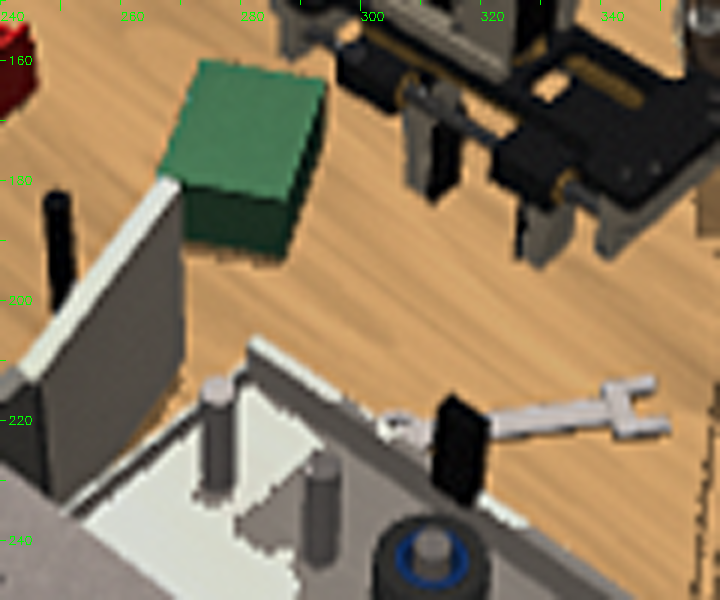

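View pics/t21.png

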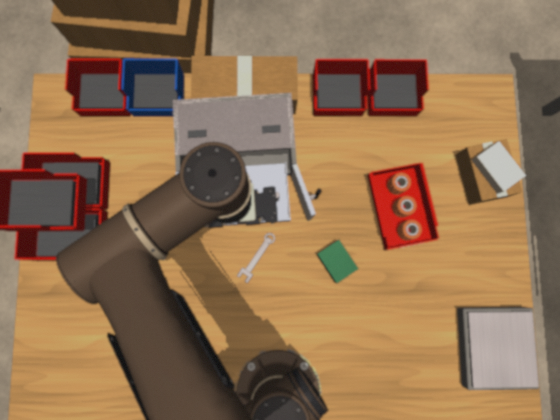

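```bash
python3 -m handwheel '[1,0,0,0,3,0,-0.05,0,5,0,-0.05,0,7,0,-0.05,0,9,0,-0.05,0,11,0,-0.05,0,13,0,-0.05,0,15,0,-0.05,0,15.7,0,-0.05,0,15.7,0,-0.05,0]'; python3 -m handwheel '[0,0,0,0,0,0,0,0,0,0,0,0,0,0,0,0,0,0,0,0,0,0,0,0,0,0,0,0,0,0,0,0,0,0,0,0,0,0,0,0]' 2 40; python3 - <<'E'
from h import *
st(); go((.6345,.1102,.1))
E
```

```text
time_s: 74.5
tcp_pos: [0.4745, 0.0999, 0.0999]
eef_rot: [124.2, 89.9, -141.9]
contact_force: [0.6, -0.4, 1.2]
gripper_width: 0.0448
time_s: 75.75
tcp_pos: [0.475, 0.0999, 0.1008]
eef_rot: [-110.8, 90.0, -16.9]
contact_force: [-0.5, -3.2, 5.9]
gripper_width: 0.0235
t 75.75 tcp [0.475  0.0999 0.1008] rot [-110.84   89.96  -16.93] F [-0.5 -3.2  5.9] w 0.0235 q [  35.2    9.9  -32.5    0.   -47.6 -121.3]
psi 93.91 shift cm [  0.08 -15.99  -0.06] turn 0.0
```

```bash
python3 -m handwheel '[0,-0.7,0,0,0,-2,0,0,0,-4,0,0,0,-6,0,0,0,-8.2,0,0,0,-10.4,0,0,0,-12.6,0,0,0,-14.6,0,0,0,-15.8,0,0,0,-16.15,0,0]'; python3 -m handwheel '[0,0,0,0,0,0,0,0,0,0,0,0,0,0,0,0,0,0,0,0,0,0,0,0,0,0,0,0,0,0,0,0,0,0,0,0,0,0,0,0]';python3 - <<'E'
from h import *
st(); go((.6345,.1102,.1))
E
```

```text
time_s: 77.0
tcp_pos: [0.6347, 0.1102, 0.1008]
eef_rot: [109.2, 89.8, -157.0]
contact_force: [-15.6, -0.5, 18.3]
gripper_width: 0.0238
time_s: 78.25
tcp_pos: [0.6347, 0.1102, 0.1008]
eef_rot: [115.9, 89.9, -150.2]
contact_force: [-5.0, -3.6, 9.3]
gripper_width: 0.0236
t 78.25 tcp [0.6347 0.1102 0.1008] rot [ 115.95   89.87 -150.17] F [-5.  -3.6  9.3] w 0.0236 q [  27.2   23.5  -12.3    0.   -54.3 -113.3]
psi 93.89 shift cm [ 0.08  0.02 -0.  ] turn 0.0
```

The tray is home, at the same TCP as before the pull and pressed against its stop. Release, rise, and go to the pull bar of the open right leaf.

```bash
python3 -m handwheel '[0,0,0,0,0,0,0,0,0,0,0,0,-1,0,0,0,-3,0,0,0,-6,0,0,0,-10,0,0,0,-14,0,0,0,-16,0,0,0,-16,0,0,0]' 4.5; python3 - <<'E'
from h import *
st(); go((.5476,-.1127,.26),-159.6)
E
```

```text
time_s: 79.5
tcp_pos: [0.6367, 0.1114, 0.263]
eef_rot: [-71.4, 89.7, 22.5]
contact_force: [0.9, -0.3, -0.4]
gripper_width: 0.0446
t 79.5 tcp [0.6367 0.1114 0.263 ] rot [-71.41  89.75  22.49] F [ 0.9 -0.3 -0.4] w 0.0446 q [  27.2   16.6   -0.2    0.   -72.9 -113.3]
psi 93.9 shift cm [  0.3   10.41 -21.75] turn -106.5
```

```bash
python3 -m handwheel '[0,0.5,-1,-6,0,1.5,-3,-16,0,2.5,-5.5,-26,0,4,-8.5,-36,0,5.5,-11.5,-46,0,7,-14.5,-56,0,8.5,-17.5,-66,0,9.6,-20,-76,0,10.3,-21.5,-86,0,10.41,-21.75,-96]' 5; python3 -m handwheel '[0,0,0,-7,0,0,0,-10.5,0,0,0,-10.5,0,0,0,-10.5,0,0,0,-10.5,0,0,0,-10.5,0,0,0,-10.5,0,0,0,-10.5,0,0,0,-10.5,0,0,0,-10.5]'; python3 - <<'E'
from h import *
st(); go((.5476,-.1127,.131),-159.6)
b=cap("top","t22");a=cap("scene","s22")
crop(a,190,120,120,100,6,"s22c"); crop(b,260,130,120,100,6,"t22c")
E
```

```text
time_s: 80.75
tcp_pos: [0.5458, -0.114, 0.2596]
eef_rot: [-15.3, 89.9, 174.9]
contact_force: [-0.4, 0.3, -0.5]
gripper_width: 0.05
time_s: 82.0
tcp_pos: [0.5467, -0.113, 0.2603]
eef_rot: [-154.9, 90.0, 45.5]
contact_force: [-1.1, 1.0, -0.9]
gripper_width: 0.05
t 82.0 tcp [ 0.5467 -0.113   0.2603] rot [-154.85   90.     45.54] F [-1.1  1.  -0.9] w 0.05 q [  8.4   8.4 -11.2  -0.  -70.4  12. ]
psi -159.61 shift cm [12.93 -0.   -0.09] turn -0.01
```

View pics/s22c.png

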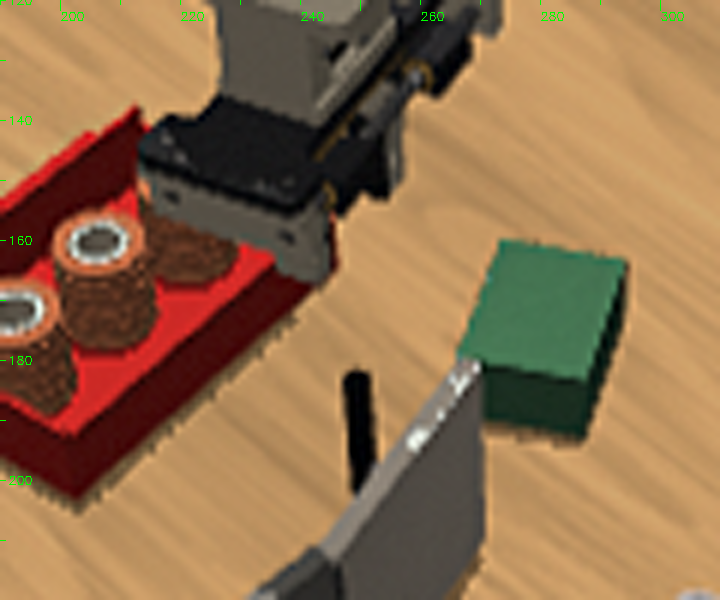

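View pics/t22.png

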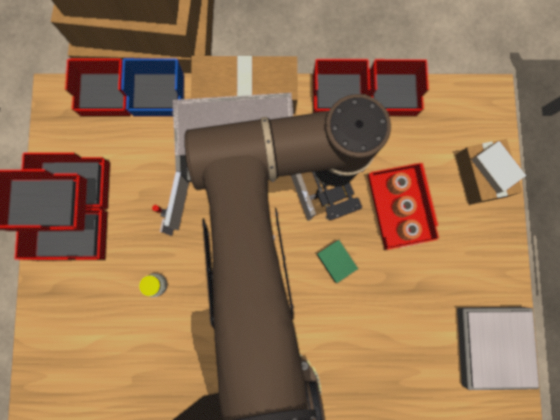

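The pull bar is still at (248,182) and the leaf is where I left it. Descend and grip.

```bash
python3 -m handwheel '[1,0,0,0,2.5,0,-0.09,0,4,0,-0.09,0,5.5,0,-0.09,0,7,0,-0.09,0,8.5,0,-0.09,0,10,0,-0.09,0,11.5,0,-0.09,0,12.7,0,-0.09,0,12.9,0,-0.09,0]'; python3 -m handwheel '[0,0,0,0,0,0,0,0,0,0,0,0,0,0,0,0,0,0,0,0,0,0,0,0,0,0,0,0,0,0,0,0,0,0,0,0,0,0,0,0]' 1 40;  python3 - <<'E'
from h import *
s=st(); hA=TW(P,(0,-.15,0))[:2]; p0=s["tcp_pos"][:2]; k=np.radians(psi(s)); d=p0-hA
a=TW(P,(-.04,-.055,0))[:2]-hA
print("r",np.linalg.norm(p0-hA),"angle",-(np.degrees(np.arctan2(a[1],a[0])-np.arctan2(d[1],d[0])))%360)
for th in range(0,64,7):
    M=R.from_euler("z",-th,degrees=True).as_matrix()[:2,:2]; d=hA+M@(p0-hA)-p0
    print(th,(100*(-np.sin(k)*d[0]+np.cos(k)*d[1])).round(2),(100*(np.cos(k)*d[0]+np.sin(k)*d[1])).round(2),th)
E
```

```text
time_s: 83.35
tcp_pos: [0.5471, -0.1127, 0.1302]
eef_rot: [-14.9, 89.9, -174.5]
contact_force: [0.0, 0.7, 0.3]
gripper_width: 0.0498
time_s: 84.6
tcp_pos: [0.5476, -0.1128, 0.1315]
eef_rot: [73.5, 90.0, -86.1]
contact_force: [-2.2, -0.2, 4.6]
gripper_width: 0.0133
t 84.6 tcp [ 0.5476 -0.1128  0.1315] rot [ 73.48  89.99 -86.11] F [-2.2 -0.2  4.6] w 0.0133 q [  8.4  14.4 -21.5   0.  -54.1  12. ]
r 0.10286122577279687 angle 107.62195027882072
0 0.0 -0.0 0
7 -1.18 0.44 7
14 -2.4 0.73 14
21 -3.65 0.87 21
28 -4.9 0.86 28
35 -6.15 0.69 35
42 -7.36 0.38 42
49 -8.53 -0.09 49
56 -9.63 -0.69 56
63 -10.66 -1.42 63
```

```bash
python3 -m handwheel '[0,-0.58,0.24,3.5,0,-1.18,0.44,7,0,-2.4,0.73,14,0,-3.65,0.87,21,0,-4.9,0.86,28,0,-6.15,0.69,35,0,-7.36,0.38,42,0,-8.53,-0.09,49,0,-9.1,-0.38,52.5,0,-9.1,-0.38,52.5]';  python3 - <<'E'
from h import *
s=st(); hA=TW(P,(0,-.15,0))[:2]; p0=s["tcp_pos"][:2]; k=np.radians(psi(s)); d=p0-hA
a=TW(P,(-.04,-.055,0))[:2]-hA
ang=-(np.degrees(np.arctan2(a[1],a[0])-np.arctan2(d[1],d[0])))%360
print("psi",np.degrees(k),"r",np.linalg.norm(p0-hA),"angle",ang)
for th in [3.5]+list(range(7,56,7))+[54,55,56]:
    M=R.from_euler("z",-th,degrees=True).as_matrix()[:2,:2]; d=hA+M@(p0-hA)-p0
    print(th,(100*(-np.sin(k)*d[0]+np.cos(k)*d[1])).round(2),(100*(np.cos(k)*d[0]+np.sin(k)*d[1])).round(2),th)
go((.5744,.0505,.1312),93.9)
E
```

```text
time_s: 85.85
tcp_pos: [0.5199, -0.0255, 0.1315]
eef_rot: [-119.1, 89.9, 28.9]
contact_force: [-0.8, 3.0, 5.1]
gripper_width: 0.0127
t 85.85 tcp [ 0.5199 -0.0255  0.1315] rot [-119.06   89.94   28.91] F [-0.8  3.   5.1] w 0.0127 q [ 18.8  10.9 -26.2  -0.  -52.8 -50.8]
psi 147.96835289231797 r 0.10243518938340537 angle 54.59008892263808
3.5 -0.58 0.23 3.5
7 -1.18 0.42 7
14 -2.4 0.7 14
21 -3.64 0.83 21
28 -4.89 0.8 28
35 -6.13 0.63 35
42 -7.34 0.3 42
49 -8.49 -0.17 49
54 -9.28 -0.6 54
55 -9.43 -0.69 55
56 -9.59 -0.78 56
psi 147.97 shift cm [ 0.03 -9.33 -0.59] turn 54.07
```

```bash
python3 -m handwheel '[0,-0.58,0.23,3.5,0,-1.18,0.42,7,0,-2.4,0.7,14,0,-3.64,0.83,21,0,-4.89,0.8,28,0,-6.13,0.63,35,0,-7.34,0.3,42,0,-8.49,-0.17,49,0,-9.38,-0.62,54,0,-9.45,-0.65,54]'; python3 -m handwheel '[0,0,0,0,0,0,0,0,0,0,0,0,0,0,0,0,0,0,0,0,0,0,0,0,0,0,0,0,0,0,0,0,0,0,0,0,0,0,0,0]'; python3 - <<'E'
from h import *
s=st(); go((.5744,.0510,.1312),93.9)
E
```

```text
time_s: 87.1
tcp_pos: [0.5743, 0.0511, 0.1314]
eef_rot: [72.6, 89.9, 166.5]
contact_force: [-9.3, 4.7, 12.6]
gripper_width: 0.0132
time_s: 88.35
tcp_pos: [0.5743, 0.0511, 0.1315]
eef_rot: [39.3, 89.9, 133.3]
contact_force: [-6.7, 6.8, 8.2]
gripper_width: 0.0132
t 88.35 tcp [0.5743 0.0511 0.1315] rot [ 39.33  89.91 133.33] F [-6.7  6.8  8.2] w 0.0132 q [ 2.450e+01  1.600e+01 -1.920e+01 -1.000e-01 -5.480e+01 -1.104e+02]
psi 94.0 shift cm [ 0.03 -0.01 -0.01] turn 0.1
```

The right leaf is shut, with the bar back at its first position. Go to the open left leaf's bolt.

```bash
python3 -m handwheel '[0,0,0,0,0,0,0,0,0,0,0,0,0,0,0,0,-1,0,0,0,-3,0,0,0,-6,0,0,0,-10,0,0,0,-13,0,0,0,-13,0,0,0]' 5; python3 - <<'E'
from h import *
st(); go((.4957,.3055,.26),167.5)
E
```

```text
time_s: 89.6
tcp_pos: [0.5765, 0.0508, 0.2649]
eef_rot: [-77.8, 89.7, 16.1]
contact_force: [-0.5, -0.2, -0.7]
gripper_width: 0.0504
t 89.6 tcp [0.5765 0.0508 0.2649] rot [-77.78  89.67  16.13] F [-0.5 -0.2 -0.7] w 0.0504 q [ 2.440e+01  1.000e+01 -8.700e+00  1.000e-01 -7.100e+01 -1.105e+02]
psi 93.92 shift cm [ 0.49  6.33 25.97] turn -73.58
```

```bash
python3 -m handwheel '[0,0.3,1.5,-5,0,1,4.5,-14,0,2,8.5,-24,0,3.1,13,-34,0,4.2,17.5,-44,0,5.2,21.5,-54,0,5.9,24.3,-63,0,6.3,25.9,-70,0,6.3,25.97,-73.6,0,6.3,25.97,-73.6]'; python3 -m handwheel '[0,0,0,0,0,0,0,0,0,0,0,0,0,0,0,0,0,0,0,0,0,0,0,0,0,0,0,0,0,0,0,0,0,0,0,0,0,0,0,0]'; python3 - <<'E'
from h import *
st(); go((.4957,.3060,.185),167.5)
b=cap("top","t23");a=cap("scene","s23")
crop(a,310,170,120,120,5,"s23c"); crop(b,110,130,150,120,5,"t23c")
E
```

```text
time_s: 90.85
tcp_pos: [0.4943, 0.3054, 0.2609]
eef_rot: [52.7, 90.0, -139.8]
contact_force: [-0.3, 0.1, -0.8]
gripper_width: 0.0504
time_s: 92.1
tcp_pos: [0.4946, 0.3053, 0.2612]
eef_rot: [53.4, 90.0, -139.1]
contact_force: [-0.2, -0.1, -0.1]
gripper_width: 0.05
t 92.1 tcp [0.4946 0.3053 0.2612] rot [  53.35   90.   -139.15] F [-0.2 -0.1 -0.1] w 0.05 q [ 51.   10.6  -8.4  -0.  -71.  -63.5]
psi 167.5 shift cm [ 7.62 -0.09 -0.09] turn -0.0
```

View pics/s23c.png

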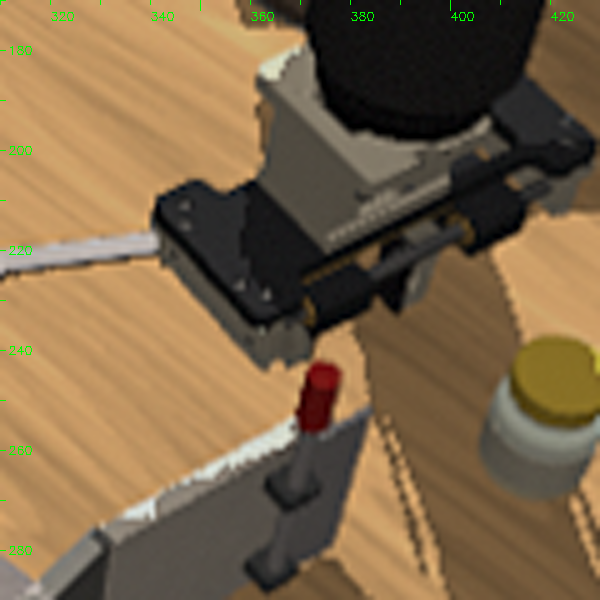

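View pics/t23c.png

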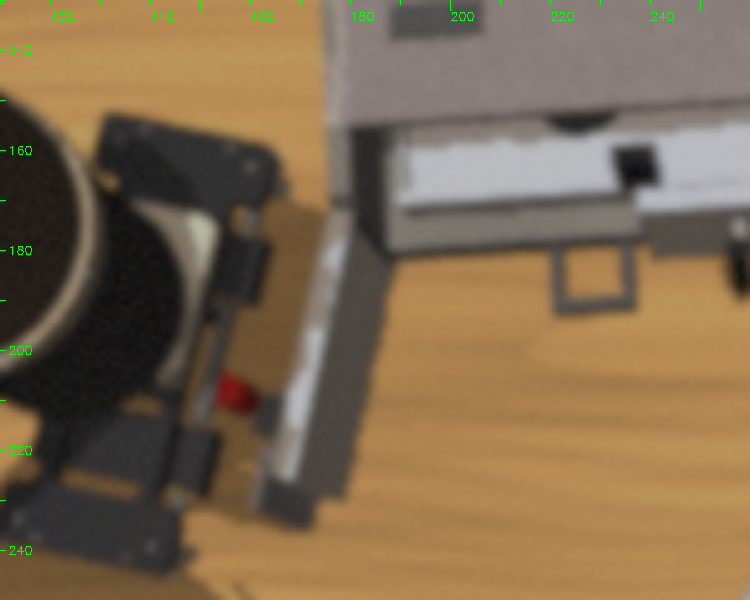

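The red sleeve is still raised, at (372,247) in the scene view. The tab is back at (237,163) as before. Descend and grip.

```bash
python3 -m handwheel '[0.5,-0.05,-0.05,0,1.5,-0.09,-0.09,0,2.5,-0.09,-0.09,0,3.5,-0.09,-0.09,0,4.5,-0.09,-0.09,0,5.5,-0.09,-0.09,0,6.5,-0.09,-0.09,0,7.3,-0.09,-0.09,0,7.6,-0.09,-0.09,0,7.6,-0.09,-0.09,0]'; python3 -m handwheel '[0,0,0,0,0,0,0,0,0,0,0,0,0,0,0,0,0,0,0,0,0,0,0,0,0,0,0,0,0,0,0,0,0,0,0,0,0,0,0,0]' 1.4 40;  python3 - <<'E'
from h import *
s=st(); hA=TW(P,(0,.15,0))[:2]; p0=s["tcp_pos"][:2]; k=np.radians(psi(s)); d=p0-hA
a=np.array([.5848,.1417])-hA
print("r",np.linalg.norm(p0-hA),"angle",(np.degrees(np.arctan2(a[1],a[0])-np.arctan2(d[1],d[0])))%360)
for th in [3.5]+list(range(7,64,7)):
    M=R.from_euler("z",th,degrees=True).as_matrix()[:2,:2]; d=hA+M@(p0-hA)-p0
    print(th,(100*(-np.sin(k)*d[0]+np.cos(k)*d[1])).round(2),(100*(np.cos(k)*d[0]+np.sin(k)*d[1])).round(2),-th)
E
```

```text
time_s: 93.45
tcp_pos: [0.4958, 0.306, 0.1852]
eef_rot: [89.0, 90.0, -103.5]
contact_force: [1.0, 0.2, 0.5]
gripper_width: 0.0499
time_s: 94.7
tcp_pos: [0.4956, 0.306, 0.1852]
eef_rot: [13.3, 90.0, -179.2]
contact_force: [-4.5, 1.9, 1.8]
gripper_width: 0.0174
t 94.7 tcp [0.4956 0.306  0.1852] rot [  13.35   89.98 -179.16] F [-4.5  1.9  1.8] w 0.0174 q [ 50.9  13.7 -14.7  -0.  -61.7 -63.4]
r 0.1155958471408422 angle 106.50907255279114
3.5 0.7 0.12 -3.5
7 1.4 0.2 -7
14 2.81 0.24 -14
21 4.21 0.1 -21
28 5.59 -0.21 -28
35 6.92 -0.68 -35
42 8.18 -1.32 -42
49 9.35 -2.1 -49
56 10.43 -3.02 -56
63 11.38 -4.06 -63
```

```bash
python3 -m handwheel '[0,0.7,0.12,-3.5,0,1.4,0.2,-7,0,2.81,0.24,-14,0,4.21,0.1,-21,0,5.59,-0.21,-28,0,6.92,-0.68,-35,0,8.18,-1.32,-42,0,9.35,-2.1,-49,0,9.9,-2.55,-52.5,0,9.9,-2.55,-52.5]';  python3 - <<'E'
from h import *
s=st(); hA=TW(P,(0,.15,0))[:2]; p0=s["tcp_pos"][:2]; k=np.radians(psi(s)); d=p0-hA
a=np.array([.5848,.1417])-hA
print("r",np.linalg.norm(p0-hA),"angle",(np.degrees(np.arctan2(a[1],a[0])-np.arctan2(d[1],d[0])))%360)
for th in [3.5]+list(range(7,54,7))+[53,54,55]:
    M=R.from_euler("z",th,degrees=True).as_matrix()[:2,:2]; d=hA+M@(p0-hA)-p0
    print(th,(100*(-np.sin(k)*d[0]+np.cos(k)*d[1])).round(2),(100*(np.cos(k)*d[0]+np.sin(k)*d[1])).round(2),-th)
go((.5848,.1417,.185),-86)
E
```

```text
time_s: 95.95
tcp_pos: [0.4994, 0.2027, 0.185]
eef_rot: [39.6, 89.9, -100.5]
contact_force: [-0.6, -2.0, -0.5]
gripper_width: 0.0171
t 95.95 tcp [0.4994 0.2027 0.185 ] rot [  39.63   89.93 -100.47] F [-0.6 -2.  -0.5] w 0.0171 q [ 43.    9.6 -20.    0.  -60.5  -3.1]
r 0.11569751311700102 angle 53.43008852048439
3.5 0.7 0.12 -3.5
7 1.4 0.19 -7
14 2.81 0.21 -14
21 4.22 0.05 -21
28 5.59 -0.28 -28
35 6.92 -0.77 -35
42 8.17 -1.41 -42
49 9.34 -2.21 -49
53 9.96 -2.73 -53
54 10.11 -2.86 -54
55 10.25 -3.0 -55
psi -140.1 shift cm [ 0.   10.16 -2.63] turn -54.1
```

```bash
python3 -m handwheel '[0,0.7,0.12,-3.5,0,1.4,0.19,-7,0,2.81,0.21,-14,0,4.22,0.05,-21,0,5.59,-0.28,-28,0,6.92,-0.72,-35,0,8.17,-1.35,-42,0,9.34,-2.1,-49,0,10.1,-2.6,-54,0,10.22,-2.7,-54]'; python3 -m handwheel '[0,0,0,0,0,0,0,0,0,0,0,0,0,0,0,0,0,0,0,0,0,0,0,0,0,0,0,0,0,0,0,0,0,0,0,0,0,0,0,0]';  python3 - <<'E'
from h import *
s=st(); go((.5848,.1417,.159),-86)
E
```

```text
time_s: 97.2
tcp_pos: [0.585, 0.1421, 0.1846]
eef_rot: [-60.0, 89.8, -146.1]
contact_force: [-4.8, -2.7, 1.3]
gripper_width: 0.0176
time_s: 98.45
tcp_pos: [0.5848, 0.1423, 0.1847]
eef_rot: [-44.7, 89.9, -130.9]
contact_force: [-0.2, -6.3, -3.0]
gripper_width: 0.0172
t 98.45 tcp [0.5848 0.1423 0.1847] rot [ -44.75   89.89 -130.88] F [-0.2 -6.3 -3. ] w 0.0172 q [ 32.3  15.5 -12.3   0.  -62.4  61.6]
psi -86.13 shift cm [ 2.57 -0.    0.06] turn -0.13
```

The leaf is shut, with the sleeve back at its first x. Drop the bolt.

```bash
python3 -m handwheel '[0.3,0,0,0,0.7,0,0,0,1.1,0,0,0,1.5,0,0,0,1.9,0,0,0,2.3,0,0,0,2.55,0,0,0,2.7,0,0,0,2.75,0,0,0,2.75,0,0,0]'; python3 -m handwheel '[0,0,0,0,0,0,0,0,0,0,0,0,0,0,0,0,0,0,0,0,0,0,0,0,0,0,0,0,0,0,0,0,0,0,0,0,0,0,0,0]'; python3 - <<'E'
from h import *
s=st()
E
```

```text
time_s: 99.7
tcp_pos: [0.5849, 0.1422, 0.1578]
eef_rot: [-32.5, 89.9, -118.6]
contact_force: [-2.8, -5.5, -0.4]
gripper_width: 0.017
time_s: 100.95
tcp_pos: [0.5849, 0.1422, 0.1578]
eef_rot: [-32.4, 89.9, -118.5]
contact_force: [-2.8, -5.8, 0.4]
gripper_width: 0.0176
t 100.95 tcp [0.5849 0.1422 0.1578] rot [ -32.37   89.91 -118.49] F [-2.8 -5.8  0.4] w 0.0176 q [ 32.3  16.8 -14.3   0.1 -59.   61.6]
```

No stop force yet, so press a little further.

```bash
python3 -m handwheel '[0.05,0,0,0,0.1,0,0,0,0.15,0,0,0,0.2,0,0,0,0.2,0,0,0,0.2,0,0,0,0.2,0,0,0,0.2,0,0,0,0.2,0,0,0,0.2,0,0,0]'; python3 - <<'E'
from h import *
s=st()
b=cap("top","t24");a=cap("scene","s24")
crop(a,240,170,110,100,6,"s24c")
E
```

```text
time_s: 102.2
tcp_pos: [0.585, 0.1422, 0.1569]
eef_rot: [0.1, 89.9, -86.0]
contact_force: [-6.1, -5.6, 7.7]
gripper_width: 0.0172
t 102.2 tcp [0.585  0.1422 0.1569] rot [ 8.000e-02  8.992e+01 -8.602e+01] F [-6.1 -5.6  7.7] w 0.0172 q [ 32.3  16.8 -14.4   0.1 -58.9  61.6]
```

View pics/s24c.png

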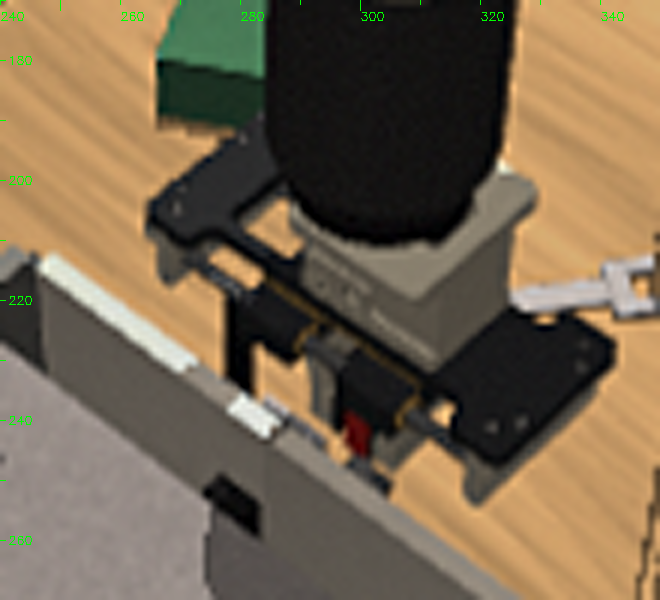

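```bash
python3 -m handwheel '[0.05,0,0,0,0.1,0,0,0,0.15,0,0,0,0.15,0,0,0,0.15,0,0,0,0.15,0,0,0,0.15,0,0,0,0.15,0,0,0,0.15,0,0,0,0.15,0,0,0]'; python3 -m handwheel '[0,0,0,0,0,0,0,0,0,0,0,0,0,0,0,0,0,0,0,0,-1,0,0,0,-3,0,0,0,-6,0,0,0,-9,0,0,0,-10,0,0,0]' 5;  python3 - <<'E'
from h import *
s=st(); go((.4,.4456,.298))
E
```

```text
time_s: 103.55
tcp_pos: [0.5852, 0.1422, 0.1568]
eef_rot: [39.7, 89.9, -46.4]
contact_force: [-9.1, -5.8, 16.2]
gripper_width: 0.0172
time_s: 104.8
tcp_pos: [0.5865, 0.1432, 0.2571]
eef_rot: [110.2, 89.8, 24.2]
contact_force: [0.8, -0.6, -0.7]
gripper_width: 0.0501
t 104.8 tcp [0.5865 0.1432 0.2571] rot [110.24  89.78  24.24] F [ 0.8 -0.6 -0.7] w 0.0501 q [ 32.3  12.7  -6.2   0.  -70.8  61.7]
psi -86.0 shift cm [ -4.09 -16.49 -31.47] turn 0.0
```

The stop is firm at 16 N with no movement. Withdraw and inspect.

```bash
python3 -m handwheel '[-1,0,-2,0,-2,-1,-6,0,-3,-3,-10,0,-4,-5,-14,0,-4,-8,-18,0,-4,-11,-22,0,-4,-14,-26,0,-4,-16,-30,0,-4,-16.5,-31.5,0,-4,-16.5,-31.5,0]'; python3 - <<'E'
from h import *
s=st(); b=cap("top","t25");a=cap("scene","s25")
crop(b,160,85,150,115,5,"t25c"); crop(a,180,190,160,120,5,"s25c")
for u,v in (("t1","t25"),):
    d=cv2.absdiff(ld(u)["image"],b["image"]).max(2); 
    cv2.imwrite("pics/diff.png",d)
E
```

```text
time_s: 106.05
tcp_pos: [0.3982, 0.4466, 0.2934]
eef_rot: [-32.6, 89.9, -118.5]
contact_force: [0.5, -0.3, 0.3]
gripper_width: 0.0499
t 106.05 tcp [0.3982 0.4466 0.2934] rot [ -32.61   89.91 -118.52] F [ 0.5 -0.3  0.3] w 0.0499 q [ 67.   11.4  -3.2  -0.  -75.5  27.1]
```

View pics/t25c.png

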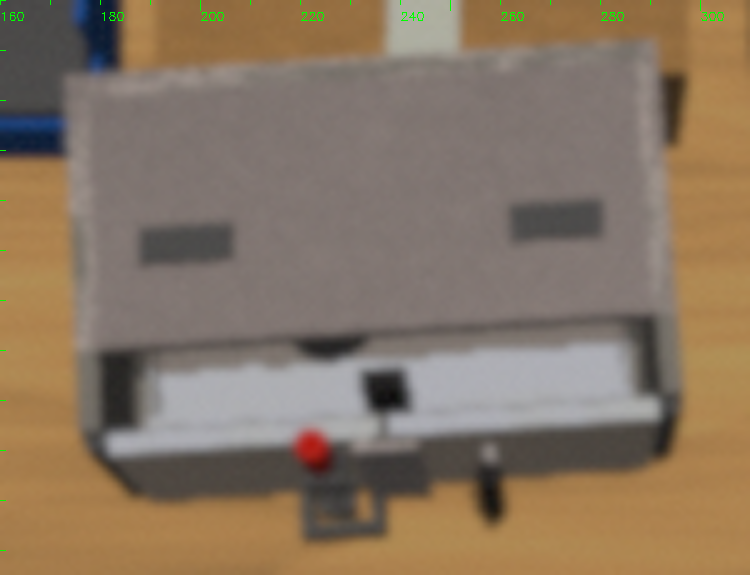

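View pics/s25c.png

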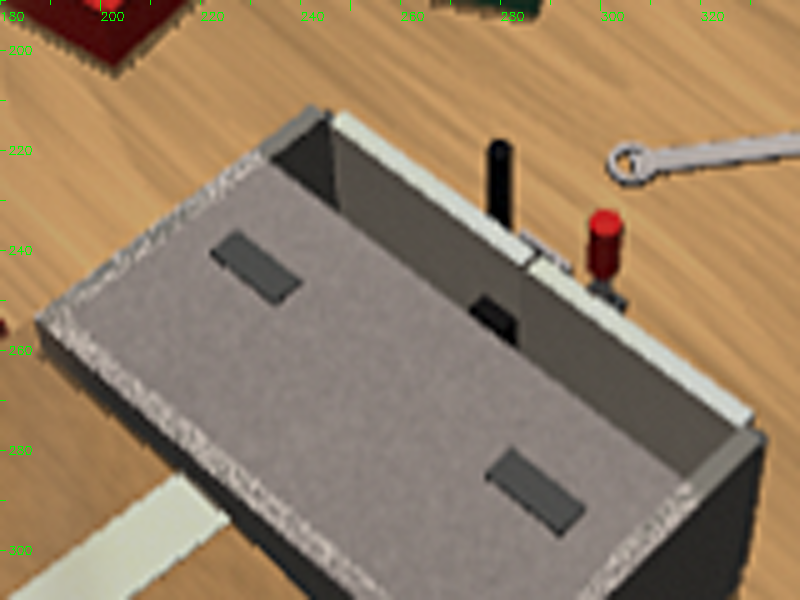

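View pics/t25.png

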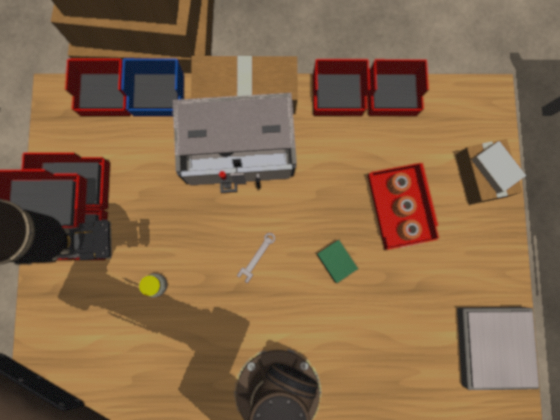

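View pics/s25.png

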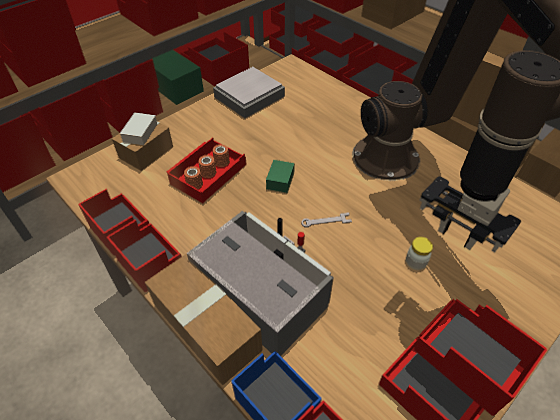

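View pics/diff.png

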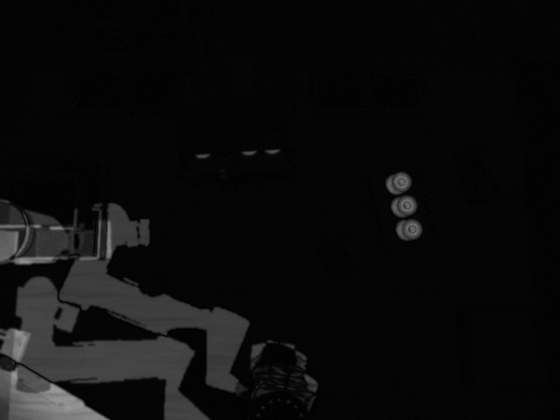

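The before/after difference shows only the three bobbins moved, plus the arm and shadows. The leaves, tab and bar match the start, and the bolt is at or slightly below its starting height. Hand in.

```bash
python3 - <<'E'
from plant import workorder
print(workorder.close_job())
E
```

```text
the job is handed in; nothing more can be done
None
```

All three copper-wire bobbins now stand upright in a row on the red bin's floor, and the steel-wire one is still on its post. I lifted the bolt, opened the left leaf and then the right to about 107°, and drew the tray right out. After moving the bobbins I pushed the tray home, shut the right leaf and then the left, and pressed the bolt down. The job was handed in at about 106 s.

**Last checks:**
- **Tray and leaves:** the tray tab, leaf edges and pull bar match the starting pictures.
- **Bolt:** it took 16 N against its stop without moving. Its sleeve looked about 1–2 mm lower than at the start, and the gripper also finished about 2 mm lower. I take that as seated against the stop, and did not find out why.
- **Everything else:** the top-view difference shows only the bobbins, the arm and its shadows changed. The carton, wrench and jar did not move, and I never saw the bin shift.
- **One slip:** I typed one correction with the wrong sign, which put the gripper 18 mm off while well above everything. I corrected it before going down.

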